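# Hook a tray of blanks out from under the bench rack

## Robot

A 6-joint arm with a two-finger parallel gripper is mounted at the origin on the work surface. World frame = base frame: x ahead of the robot, y to its left, z up, the work surface at z = 0. Lengths are in m, angles in degrees, forces in N, time in s.
With the tool pointing down it reaches from about 0.3 to 0.75 m from the base axis. Payload 8.5 kg.
Tool frame: the origin (TCP) lies midway between the tips of the shut fingers; the grasp point (between the pads) lies 19 mm behind it; y points along the fingers, z is the direction in which the jaws open and shut, and the axes are right-handed (so a half turn about y gives the same grasp; the last joint's range is limited). The gripper opens to 85 mm and grips with 20 to 120 N. Pads are 22 mm wide; open, the fingers measure 114 mm over their backs; the gripper's body (76 mm by 85 mm) begins 54 mm behind the grasp point. The pads swing forward as they close: fully open they stand 13 mm farther back than shut.
Start: joints at [-78.57, 21.807, 74.336, -0, 83.858, -12.336], TCP at [0.222, -0.503, 0.231] pointing down, gripper open.
Joint ranges: [-178.18, 178.18], [-50.72, 133.34], [12.68, 142.11], [-81.47, 261.47], [9.98, 163.14], [-165.26, 165.26]. Speed limits (degrees/s): [136.94, 136.94, 180, 180, 180, 180].

## Interface

Orientations are given as a 3x3 rotation matrix whose columns are the frame's x, y, z axes.
In Python, from rig import status, imaging, job gives the robot as it stands. The module is installed in compiled form; this text tells all that it offers.
- The arm moves only by the tool jog_arm, never from a script. Its argument "rows" is a list of rows, each an object of numbers: "hand": the opening, from 0 (shut) to 1 (fully open); "dx", "dy", "dz": the shift along the tool's x, y, z in cm; "ax", "ay", "az": the turn, a rotation vector about the tool's x, y, z in degrees. In form: [{"hand": .., "dx": .., "dy": .., "dz": .., "ax": .., "ay": .., "az": ..}, ...]. A call has exactly 5 rows; each row shifts and turns the commanded pose from where the row before left it, along the tool's axes as they then stand; what a row does not reach is not made up. A row lasts 1/12 s, in which the tool goes at most 41.7 mm and 7.16 degrees, less where a joint would pass 70% of its speed; a pose out of reach is approached as far as the arm can. A call is refused whole if a number of a shift passes 4.17 or a number of a turn 7.16, either way. A call with a gripper value outside its range is refused whole. The fingers move at their own pace and stop on an object; "newtons" is the grip in N (left out, the last holds). Time passes only in rows, so rows that do not move let the fingers close, or fill a call up. It gives the time, the measured TCP pose, the force and the opening at its end, in the units of the state.
- status.observe(): the state, without advancing time (a new reading comes with each control period).
- imaging.get_image(name): name is "scene" or "side" or "wrist"; returns the picture (384x512x3 uint8, red, green, blue); there is no depth.
- imaging.camera_model(name): a dict with "K" (3x3 intrinsics, pixels), "position" and "rotation" of the camera in the world; the wrist camera has in their place "tool_from_camera" (4x4, takes a point from camera to tool coordinates, whose origin is the TCP and whose axes are the tool frame's). Camera axes: x right, y down, z forward; pixel columns grow to the right and rows downward; lengths in m; the calibration is good to about 2 mm. A picture is of the moment at which its call begins: read the wrist's pose just before it. camera_model takes no time and is no camera call.
- job.close_job(): hands the job in, once; it reports no verdict.
The state is a dict: "time_s": time; "q": joint angles; "qvel": joint speeds; "joint_efforts": joint torques, N m; "position": TCP position; "tool_rot": TCP orientation; "ft_force": force on the tool from outside, world axes, zero at the start; "wrist_torque": the same for the moment, N m; "grip_width": finger opening in m.
Only numpy, scipy, OpenCV 4.12 (cv2) and the standard library are available. Lean on these libraries where they do the work, as an engineer would, in place of code of your own. Each camera call takes 0.05 s, during which the arm holds its last target.

## Task

Pick up the wooden-handled hook, reach it in under the low wire rack, drop its tip inside the front rim of the small metal tray and draw the tray out until its front comes flush against the steel fence; how far out the fence is set differs, so feel for it. Lean the tray square on the fence for a second with a steady pull of about 8 N (never more than 15 N on the fence), then lift the hook out, leave the tray standing square out there and lay the hook on the bench well clear of it. Move the tray with the hook only, never with the gripper, keep both blanks in it, and do not disturb the rack, jar, mallet or steel block.

Things in the scene. Friction and masses are not known exactly. Their poses are not given: they have to be found in the camera images.
- hook_grip (a point): Hook tool, 130 g: pale wooden bar handle 120 mm long, 24 wide, 32 tall, on two rubber feet 34 mm wide (76 mm free between them for the fingers), its underside 10 mm above the bench; from one end runs a straight 6 mm steel rod, its far end turned straight down. This point: the handle's middle, 26 mm above the bench as it stands. x runs along the tool to the hook end, z up.
- hook_tip (a point): Lowest point of the hook tool's turned-down end (a 6 mm round rod with a round end), 260 mm along the tool's x from the middle of the handle and level with the soles of the feet. The level rod's underside is 27 mm and its top 33 mm above this point. Axes as hook_grip.
- tray: Open aluminium tray, 110 mm (x) by 80 mm (y), 18 mm high, walls 4 mm, floor 3 mm. A cross wall parts an empty front compartment (inner x -51 to +6 mm) from the rear one with two blanks. Loose on the bench; 0.2 to 0.55 kg, friction unknown (drag 0.5 to 4 N). Origin: middle of its underside. -x is its front, towards the rack's mouth and the fence; z up. Starts up to 0.2 rad askew.
- tray_front (a point): Middle of the tray's front outer face, 9 mm above the bench. Axes as the tray.
- blank0: Steel disc, 20 mm across, 6 mm high, lying in the tray's rear compartment. Origin: middle of its underside.
- blank1: A second such disc. Origin: middle of its underside.
- rack: Low shelf of steel wires (24 mm gaps) fixed over the bench, 180 mm deep (x), 200 wide (y), underside 85 and top 91 mm up, posts at its corners, wooden back board. Origin: on the bench under the middle of its mouth's edge; x points in under it. Steel fence bar, 160 mm along y, 16 wide, 14 high, part of the rack: rigidly clamped with its tray-side face at x = -50 to -110 mm, differently each time.
- jar: Small glass jar, 52 mm across, 70 mm high, near one end of the fence; a bystander. Origin: middle of its underside.
- benchblock: Square steel block, 60 x 60 x 20 mm, beside the way out of the rack, on the jar's side; a bystander. Origin: middle of its underside.
- mallet: Wooden mallet lying beside the rack on the jar's side, head 75 mm long and 40 mm across, overall about 205 mm; a bystander. Origin: on the bench under the middle of the head.
There are look-alikes about, which are no part of the job. Of the things like the tray, leave any that is turquoise; of the rest the larger one is meant.

How it is judged (in metres and radians):
On the way, in this order (a step that is already met when the one before it is completed fails the run):
1. the hook's tip is down inside the tray, below its rim, while the tray is still under the rack (x of hook_tip in the frame of tray between -0.054 and 0.054 m and y of hook_tip in the frame of tray between -0.038 and 0.038 m and z of hook_tip in the frame of tray below 0.015 m and x of tray_front in the frame of rack above -0.03 m), for 0.1 s.
2. the hook holds the tray flush against the fence with over 4 N for 0.3 s (contact force between tray and rack above 4 N and contact force between hook and tray above 4 N and angle between the x axis of tray and the x axis of rack, either way round below 0.04 rad and x of tray_front in the frame of rack below -0.045 m), for 0.3 s.
At the end, for the whole second after the job is handed in: Tray flat in front of the rack, its front 45 to 115 mm outside the mouth, square within 0.05 rad, within 50 mm of the rack's middle line; both blanks in it; hook released on the bench, tip over 100 mm and handle over 150 mm from the tray's middle, not touching rack or fence; all at rest (x of tray_front in the frame of rack between -0.115 and -0.045 m and y of tray_front in the frame of rack between -0.05 and 0.05 m and angle between the x axis of tray and the x axis of rack, either way round below 0.05 rad and angle between tray's own z axis and vertical below 0.03 rad and distance between each of blank0, blank1 and tray below 0.065 m and height (world z) of each of blank0, blank1 below 0.018 m and height (world z) of hook_grip below 0.032 m and height (world z) of hook_tip below 0.04 m and horizontal distance between hook_tip and tray above 0.1 m and horizontal distance between hook_grip and tray above 0.15 m and contact force between hook and rack below 0.1 N and linear speed of tray below 0.01 m/s and contact force between the fingers and hook below 0.1 N).
It fails at once if the tray presses the fence with more than 15 N (contact force between tray and rack above 15 N).
It fails at once if the hook bears on the tray with more than 25 N (contact force between hook and tray above 25 N).
It fails at once if the gripper or arm touches the tray (contact force between any of the fingers, the arm and tray above 0.3 N).
It fails at once if the robot or the hook knocks the rack or fence (contact force between any of the fingers, the arm, hook and rack above 4 N).
It fails at once if jar, mallet or steel block is disturbed (distance of any of jar, mallet, benchblock from where it was at the start of the episode above 0.015 m).
It also fails if it takes over 64 s, if anything falls off the work surface, if the arm or the gripper's body presses on something with over 40 N, if the wrist force passes 120 N, or if a joint passes its speed limit or range.

## Working session

There is one attempt and no reset: what is moved stays moved. The work goes in short steps, Python scripts to look and compute and a tool call to move; the robot and the scene stay as the last step left them, time stands still between calls to the robot, and variables do not carry over. Pictures are saved under pics/ and viewed, and the job is handed in when it is done.

Besides the shell and the picture viewer there is one more tool, called as name(argument=value, ...) on one line, values as JSON. jog_arm: Moves the arm, as the interface text tells. Its arguments: {"type":"object","properties":{"rows":{"type":"array"},"newtons":{"type":"number"}},"required":["rows"]}

```bash
mkdir -p pics; python3 - <<'E'
from rig import status, imaging
import cv2
s=status.observe(); print({k:s[k] for k in('time_s','position','tool_rot','grip_width')})
for n in('scene','side','wrist'):
    im=imaging.get_image(n); cv2.imwrite(f'pics/{n}0.png',cv2.cvtColor(im,cv2.COLOR_RGB2BGR)); print(n,imaging.camera_model(n))
E
```

```text
{'time_s': 0.0, 'position': array([ 0.22158389, -0.50307366,  0.23070656]), 'tool_rot': array([[-9.15196147e-01, -3.26426613e-04,  4.03008568e-01],
       [-4.03008603e-01,  1.43325329e-03, -9.15195067e-01],
       [-2.78869330e-04, -9.99998920e-01, -1.44326062e-03]]), 'grip_width': 0.08533173808147357}
scene {'K': array([[465.85192548,   0.        , 258.80100417],
       [  0.        , 465.85192548, 187.18509071],
       [  0.        ,   0.        ,   1.        ]]), 'position': array([ 1.43404088, -0.04382448,  1.41592034]), 'rotation': array([[ 0.15469545,  0.8161027 , -0.55681747],
       [ 0.98796168, -0.128367  ,  0.08633444],
       [-0.00101921, -0.56346987, -0.82613599]])}
side {'K': array([[431.88105053,   0.        , 257.11650966],
       [  0.        , 431.88105053, 187.25754929],
       [  0.        ,   0.        ,   1.        ]]), 'position': array([-0.13284595,  0.72445935,  0.93770339]), 'rotation': array([[-0.66845142, -0.53184483,  0.51991708],
       [-0.74350116,  0.45954174, -0.48582653],
       [ 0.01946073, -0.71131039, -0.70260858]])}
wrist {'K': array([[278.04196862,   0.        , 257.13930437],
       [  0.        , 278.04196862, 191.9685653 ],
       [  0.        ,   0.        ,   1.        ]]), 'tool_from_camera': array([[-3.26399302e-04,  9.58901058e-01,  2.83740470e-01,
        -7.22862098e-02],
       [-4.88553852e-04, -2.83740604e-01,  9.58900949e-01,
        -1.42604461e-01],
       [ 9.99999827e-01,  1.74362101e-04,  5.61087541e-04,
         7.48581803e-04],
       [ 0.00000000e+00,  0.00000000e+00,  0.00000000e+00,
         1.00000000e+00]])}
```

View pics/scene0.png

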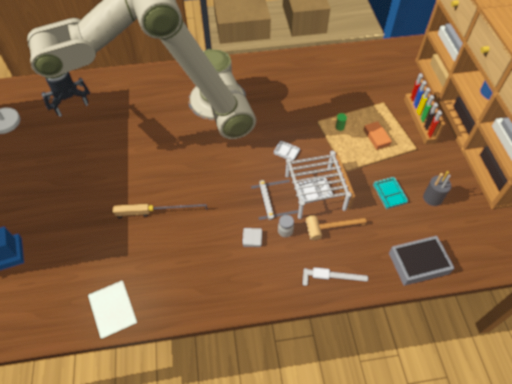

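View pics/side0.png

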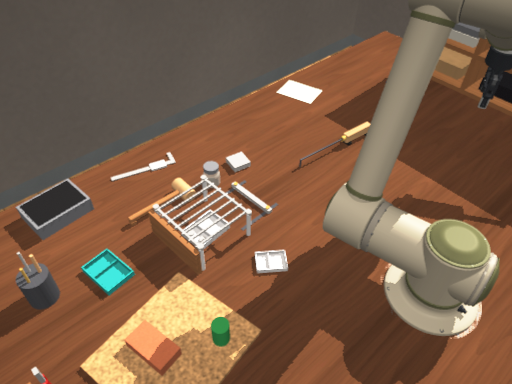

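View pics/wrist0.png

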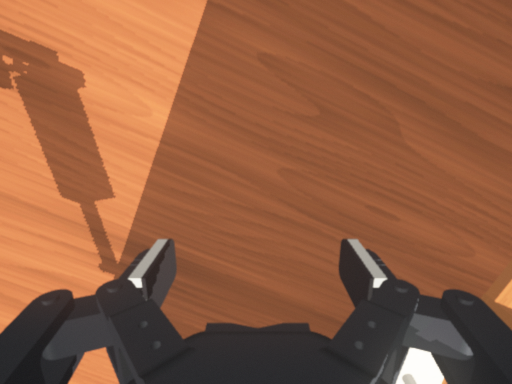

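The scene shows three tray-like things: one under the rack (scene 317,187), a small aluminium one beside it (287,150), and a turquoise one (391,193). The hook's handle is at (133,210), its rod runs to (207,207), and the fence is at (266,198). The white T-shaped tool at (335,275) is a caliper-like look-alike. By the description I choose the tray under the rack. Close crops next.

```bash
python3 - <<'E'
import cv2
a=cv2.imread('pics/scene0.png'); cv2.imwrite('pics/c1.png',cv2.resize(a[130:255,230:370],None,fx=5,fy=4.8,interpolation=cv2.INTER_CUBIC)[:600])
cv2.imwrite('pics/c2.png',cv2.resize(a[190:225,105:215],None,fx=7,fy=7,interpolation=cv2.INTER_CUBIC))
b=cv2.imread('pics/side0.png'); cv2.imwrite('pics/c3.png',cv2.resize(b[145:275,140:300],None,fx=4.6,fy=4.6,interpolation=cv2.INTER_CUBIC))
cv2.imwrite('pics/c4.png',cv2.resize(b[110:175,290:385],None,fx=8,fy=8,interpolation=cv2.INTER_CUBIC))
E
```

```text
(no output)
```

View pics/c1.png

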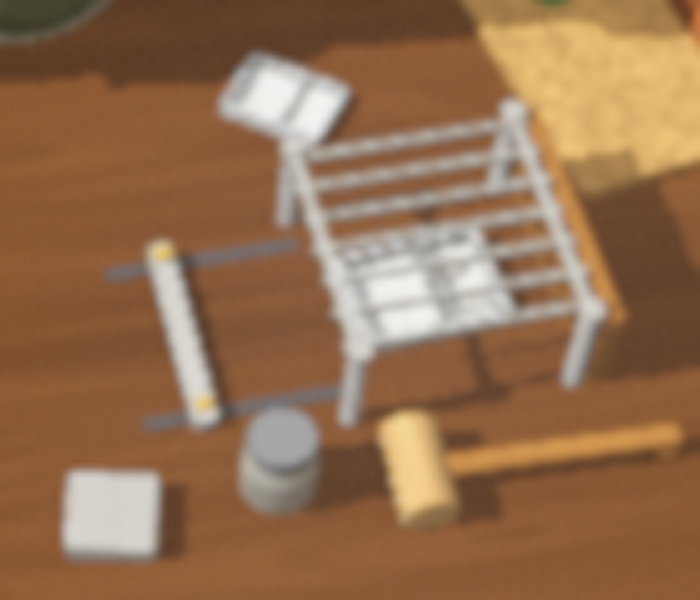

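View pics/c2.png

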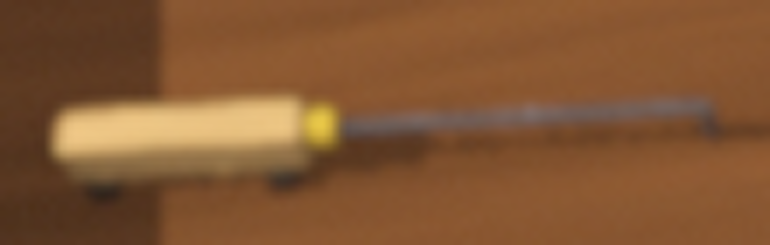

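View pics/c3.png

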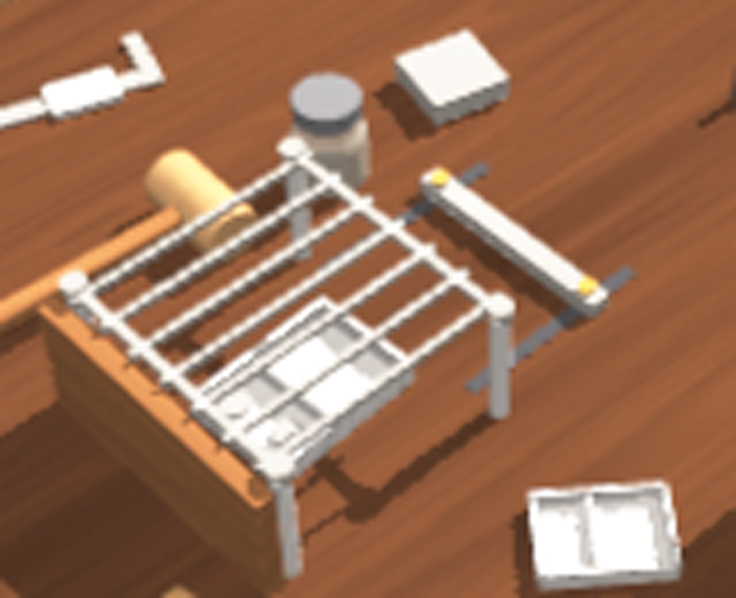

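View pics/c4.png

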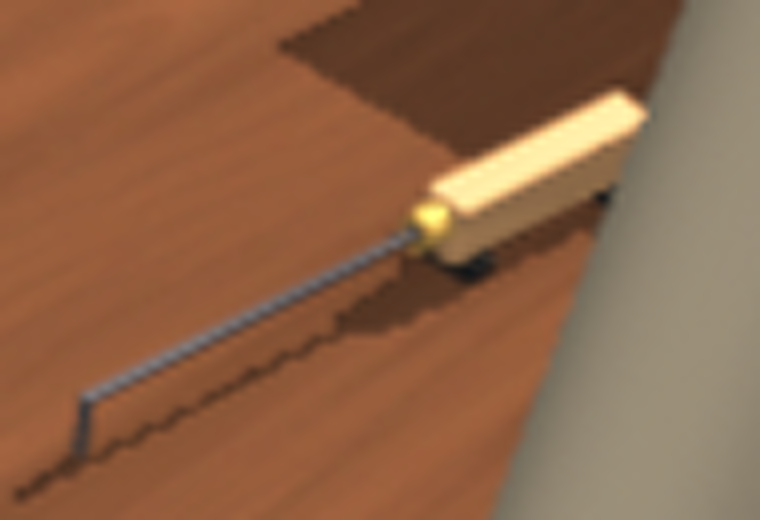

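```bash
cat > h.py <<'E'
import numpy as np
from rig import imaging
CM={n:imaging.camera_model(n) for n in('scene','side')}
CR={'c1':('scene',230,130,5,4.8),'c2':('scene',105,190,7,7),'c3':('side',140,145,4.6,4.6),'c4':('side',290,110,8,8)}
def ray(n,u,v):
    if n in CR:
        n2,a,b,fx,fy=CR[n]; u=a+(u+.5)/fx-.5; v=b+(v+.5)/fy-.5; n=n2
    c=CM[n]; d=c['rotation']@np.linalg.solve(c['K'],[u,v,1]); return c['position'],d
def pl(n,u,v,z):
    p,d=ray(n,u,v); return (p+d*(z-p[2])/d[2])[:2]
def tri(a,b):
    p,d=ray(*a);q,e=ray(*b); A=np.c_[d,-e]; s=np.linalg.lstsq(A,q-p,rcond=None)[0]
    x=p+d*s[0];y=q+e*s[1]; return (x+y)/2,np.linalg.norm(x-y)
E
python3 - <<'E'
from h import *
np.set_printoptions(precision=4,suppress=True)
T=dict(elbow=(('c2',703,104),('c4',87,400)),ferr=(('c2',322,125),('c4',430,218)),
 tip=(('c2',712,133),('c4',82,453)),
 mA=(('c1',293,148),('c3',497,303)),mB=(('c1',358,345),('c3',295,148)),rA=(('c1',513,108),('c3',280,465)),rB=(('c1',593,303),('c3',75,283)),
 boltA=(('c1',162,252),('c3',588,285)),boltB=(('c1',205,404),('c3',440,178)),
 trayRB=(('c1',515,305),('c3',205,388)))
for k,(a,b) in T.items():
    print(k,*tri(a,b))
print('handle top', [pl('c2',u,v,.042) for u,v in((58,104),(300,97),(306,150),(55,158))])
print('handle end side',[pl('c4',u,v,.042) for u,v in((430,187),(460,215),(620,90),(648,115))])
print('side tray rim',[pl('c3',u,v,.018) for u,v in((325,298),(412,360),(290,470),(203,388))])
print('scene tray rim',[pl('c1',u,v,.018) for u,v in((485,233),(515,305),(365,340),(345,262))])
print('post bases', [pl('c3',u,v,0) for u,v in((303,255),(500,415),(290,573))],[pl('c1',u,v,0) for u,v in((287,222),(350,420),(573,385))])
print('fence tray edge c1',[pl('c1',u,v,.014) for u,v in((176,245),(217,412))],'c3',[pl('c3',u,v,.014) for u,v in((425,188),(580,300))])
print('jar',pl('c3',327,100,.07),pl('c1',282,437,.07),'block',pl('c1',112,513,.02),pl('c3',452,75,.02))
E
```

```text
elbow [ 0.5429 -0.096   0.0283] 0.002745925231389273
ferr [ 0.5269 -0.2863  0.0324] 0.0011474680994307124
tip [ 0.5424 -0.0949  0.0003] 0.0008892768517521436
mA [0.444  0.2167 0.0923] 0.000867881813825415
mB [0.6226 0.2267 0.0933] 0.0008771435244153407
rA [0.4317 0.3808 0.093 ] 0.00018943480722231226
rB [0.6133 0.3915 0.0945] 7.384361815016097e-05
boltA [0.4701 0.1177 0.016 ] 0.00030863585177726214
boltB [0.6071 0.1257 0.0145] 0.0008072486765847238
trayRB [0.5579 0.3552 0.0206] 0.010645925451958922
handle top [array([ 0.5009, -0.4137]), array([ 0.5154, -0.2946]), array([ 0.547 , -0.2923]), array([ 0.5325, -0.4145])]
handle end side [array([ 0.5337, -0.2929]), array([ 0.5129, -0.2876]), array([ 0.5243, -0.4112]), array([ 0.5048, -0.4057])]
side tray rim [array([0.5685, 0.2509]), array([0.4935, 0.2422]), array([0.4751, 0.348 ]), array([0.5583, 0.3503])]
scene tray rim [array([0.4908, 0.355 ]), array([0.5588, 0.3607]), array([0.5726, 0.2476]), array([0.5013, 0.2477])]
post bases [array([0.6216, 0.2294]), array([0.4372, 0.2204]), array([0.4291, 0.3841])] [array([0.4454, 0.2163]), array([0.6281, 0.2264]), array([0.6233, 0.3894])]
fence tray edge c1 [array([0.4638, 0.129 ]), array([0.615 , 0.1332])] c3 [array([0.6066, 0.1386]), array([0.4654, 0.1291])]
jar [0.6666 0.1702] [0.6744 0.1655] block [0.689  0.0481] [0.6765 0.0561]
```

```bash
cat > plan.py <<'E'
import numpy as np
from scipy.spatial.transform import Rotation as R
from rig import status
def tilt(s=None):
    s=s or status.observe(); return np.array(s['position']),np.array(s['tool_rot'])
def Rt(heading):  # ideal tool rot: tool -x along hook heading (deg), y down
    h=np.radians(heading); x=-np.array([np.cos(h),np.sin(h),0]); y=np.array([0,0,-1.]); return np.c_[x,y,np.cross(x,y)]
def plan(target,heading,n,p=None,Rc=None):
    P,Q=tilt(); p=P if p is None else p; Rc=Q if Rc is None else Rc
    rv=R.from_matrix(Rc.T@Rt(heading)).as_rotvec(); step=(np.array(target)-p)/n
    for i in range(n):
        Rn=Rc@R.from_rotvec(rv*i/n).as_matrix(); d=Rn.T@step*100; a=np.degrees(rv/n)
        print('dx %.2f dy %.2f dz %.2f | ax %.2f ay %.2f az %.2f'%(*d,*a))
E
python3 -c "
from plan import *
plan([.521,-.3546,.15],85.2,10)"
```

```text
dx -3.34 dy 0.81 dz -0.15 | ax 0.01 ay -6.14 az -0.00
dx -3.34 dy 0.81 dz 0.21 | ax 0.01 ay -6.14 az -0.00
dx -3.29 dy 0.81 dz 0.56 | ax 0.01 ay -6.14 az -0.00
dx -3.22 dy 0.81 dz 0.91 | ax 0.01 ay -6.14 az -0.00
dx -3.10 dy 0.81 dz 1.25 | ax 0.01 ay -6.14 az -0.00
dx -2.95 dy 0.81 dz 1.57 | ax 0.01 ay -6.14 az -0.00
dx -2.76 dy 0.81 dz 1.88 | ax 0.01 ay -6.14 az -0.00
dx -2.55 dy 0.81 dz 2.17 | ax 0.01 ay -6.14 az -0.00
dx -2.30 dy 0.81 dz 2.43 | ax 0.01 ay -6.14 az -0.00
dx -2.03 dy 0.81 dz 2.66 | ax 0.01 ay -6.14 az -0.00
```

jog_arm(rows=[{"hand":1,"dx":-3.34,"dy":0.81,"dz":-0.15,"ax":0,"ay":-6.14,"az":0},{"hand":1,"dx":-3.34,"dy":0.81,"dz":0.21,"ax":0,"ay":-6.14,"az":0},{"hand":1,"dx":-3.29,"dy":0.81,"dz":0.56,"ax":0,"ay":-6.14,"az":0},{"hand":1,"dx":-3.22,"dy":0.81,"dz":0.91,"ax":0,"ay":-6.14,"az":0},{"hand":1,"dx":-3.1,"dy":0.81,"dz":1.25,"ax":0,"ay":-6.14,"az":0}])

```text
time_s: 0.57
position: [0.3726, -0.4281, 0.1902]
tool_rot: [[-0.577, -0.0, 0.817], [-0.817, 0.0, -0.577], [-0.0, -1.0, -0.0]]
ft_force: [0.2, -0.6, -0.1]
grip_width: 0.0854
```

jog_arm(rows=[{"hand":1,"dx":-2.95,"dy":0.81,"dz":1.57,"ax":0,"ay":-6.14,"az":0},{"hand":1,"dx":-2.76,"dy":0.81,"dz":1.88,"ax":0,"ay":-6.14,"az":0},{"hand":1,"dx":-2.55,"dy":0.81,"dz":2.17,"ax":0,"ay":-6.14,"az":0},{"hand":1,"dx":-2.3,"dy":0.81,"dz":2.43,"ax":0,"ay":-6.14,"az":0},{"hand":1,"dx":-2.03,"dy":0.81,"dz":2.66,"ax":0,"ay":-6.14,"az":0}])

```text
time_s: 0.98
position: [0.5226, -0.3537, 0.1496]
tool_rot: [[-0.079, -0.0, 0.997], [-0.997, 0.0, -0.079], [-0.0, -1.0, -0.0]]
ft_force: [0.6, -0.6, 0.3]
grip_width: 0.0855
```

```bash
python3 - <<'E'
from rig import imaging
from plan import *
import cv2
s=status.observe(); print(s['time_s'],s['position'],s['tool_rot'],s['ft_force'])
im=imaging.get_image('wrist'); cv2.imwrite('pics/w1.png',cv2.cvtColor(im,cv2.COLOR_RGB2BGR))
E
```

```text
0.9833 [ 0.52258637 -0.35374841  0.1496345 ] [[-7.88820163e-02 -4.17006401e-04  9.96883872e-01]
 [-9.96883887e-01  4.12717134e-04 -7.88818448e-02]
 [-3.78536820e-04 -9.99999828e-01 -4.48262922e-04]] [ 0.5544108  -0.59036252  0.33607345]
```

View pics/w1.png

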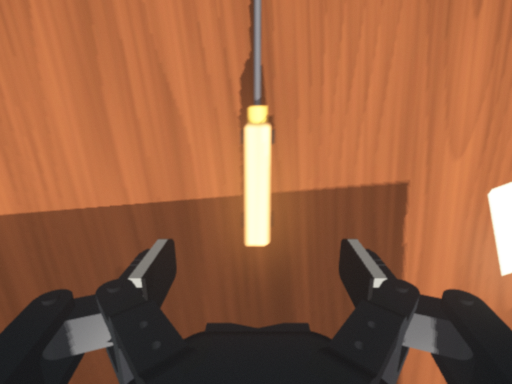

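The wrist view has the handle centred under the jaws, front end about (258,124) and rear end about (257,245), with the rod running straight up the picture from the front end. I'll convert these to positions.

```bash
cat >> h.py <<'E'
def wpl(s,u,v,z):
    m=imaging.camera_model('wrist'); T=m['tool_from_camera']; Rw=np.array(s['tool_rot'])
    d=Rw@T[:3,:3]@np.linalg.solve(m['K'],[u,v,1]); p=np.array(s['position'])+Rw@T[:3,3]; return (p+d*(z-p[2])/d[2])[:2]
E
python3 - <<'E'
from h import *; from plan import *
import cv2
im=cv2.imread('pics/w1.png').astype(int); m=(im[:,:,2]>190)&(im[:,:,1]>170); m[:100]=0;m[250:]=0;m[:,:220]=0;m[:,300:]=0
for v in (108,116,122,130,150,200,235,242,244,246,248): 
    x=np.where(m[v])[0]; print(v,x.min() if len(x) else None,x.max() if len(x) else None)
s=status.observe()
A=wpl(s,257.7,123.5,.042);B=wpl(s,257.3,246,.042);C=wpl(s,257.5,20,.030);print(A,B,A-B,np.linalg.norm(A-B),(A+B)/2,C, np.degrees(np.arctan2(*(C-B)[::-1])))
print(wpl(s,244,180,.042),wpl(s,271,180,.042))
E
```

```text
108 248 267
116 248 266
122 249 264
130 244 270
150 244 270
200 244 269
235 245 269
242 245 268
244 245 267
246 None None
248 None None
[ 0.53148748 -0.29015902] [ 0.52315603 -0.40744629] [0.00833145 0.11728726] 0.11758280004144636 [ 0.52732176 -0.34880265] [ 0.53692488 -0.2077159 ] 86.05643160360401
[ 0.51550666 -0.33969265] [ 0.54028255 -0.341384  ]
```

```bash
python3 - <<'E'
from h import *; from plan import *
s=status.observe(); print(s['time_s'],s['position'],s['tool_rot'])
s=dict(position=[ 0.52258637,-0.35374841,0.1496345],tool_rot=[[-7.88820163e-02,-4.17006401e-04,9.96883872e-01],[-9.96883887e-01,4.12717134e-04,-7.88818448e-02],[-3.78536820e-04,-9.99999828e-01,-4.48262922e-04]])
A=wpl(s,257.7,123.5,.042);B=wpl(s,257.3,246,.042);C=wpl(s,257.5,20,.030);print(A,B,(A+B)/2,C, np.degrees(np.arctan2(*(C-B)[::-1])))
E
```

```text
1.0333 [ 0.52640749 -0.35025502  0.14767158] [[-6.83960936e-02 -1.10481876e-04  9.97658239e-01]
 [-9.97652915e-01  3.27659372e-03 -6.83953657e-02]
 [-3.26136427e-03 -9.99994626e-01 -3.34328777e-04]]
[ 0.52825888 -0.29409533] [ 0.51861222 -0.41230915] [ 0.52343555 -0.35320224] [ 0.53459663 -0.21124422] 85.45461579860573
```

jog_arm(rows=[{"hand":1},{"hand":1},{"hand":1},{"hand":1},{"hand":1}])

```text
invalid input at $.rows[0]: expected keys hand, dx, dy, dz, ax, ay, az
```

```bash
python3 -c "
from plan import *
plan([.5231,-.3535,.065],85.4,5)"
```

```text
dx 0.07 dy 1.65 dz -0.06 | ax 0.00 ay 0.14 az -0.04
dx 0.07 dy 1.65 dz -0.06 | ax 0.00 ay 0.14 az -0.04
dx 0.07 dy 1.65 dz -0.06 | ax 0.00 ay 0.14 az -0.04
dx 0.07 dy 1.65 dz -0.06 | ax 0.00 ay 0.14 az -0.04
dx 0.07 dy 1.65 dz -0.06 | ax 0.00 ay 0.14 az -0.04
```

jog_arm(rows=[{"hand":1,"dx":0,"dy":2,"dz":0,"ax":0,"ay":0,"az":0},{"hand":1,"dx":0,"dy":3,"dz":0,"ax":0,"ay":0,"az":0},{"hand":1,"dx":0,"dy":3,"dz":0,"ax":0,"ay":0,"az":0},{"hand":1,"dx":0,"dy":0,"dz":0,"ax":0,"ay":0,"az":0},{"hand":1,"dx":0,"dy":0,"dz":0,"ax":0,"ay":0,"az":0}])

```text
time_s: 1.45
position: [0.5208, -0.3545, 0.0696]
tool_rot: [[-0.084, -0.002, 0.996], [-0.996, 0.002, -0.084], [-0.002, -1.0, -0.002]]
ft_force: [0.3, 0.7, 0.4]
grip_width: 0.0855
```

```bash
python3 -c "
from plan import *
print(tilt()[0])
plan([.5233,-.3535,.010],85.4,4)"
```

```text
[ 0.5208314  -0.35451895  0.06961615]
dx -0.03 dy 1.49 dz 0.06 | ax 0.03 ay -0.06 az -0.03
dx -0.03 dy 1.49 dz 0.06 | ax 0.03 ay -0.06 az -0.03
dx -0.03 dy 1.49 dz 0.06 | ax 0.03 ay -0.06 az -0.03
dx -0.03 dy 1.49 dz 0.06 | ax 0.03 ay -0.06 az -0.03
```

jog_arm(rows=[{"hand":1,"dx":-0.03,"dy":1.5,"dz":0.06,"ax":0,"ay":-0.1,"az":0},{"hand":1,"dx":-0.03,"dy":1.5,"dz":0.06,"ax":0,"ay":-0.1,"az":0},{"hand":1,"dx":-0.03,"dy":1.5,"dz":0.06,"ax":0,"ay":0,"az":0},{"hand":1,"dx":-0.03,"dy":1.4,"dz":0.06,"ax":0,"ay":0,"az":0},{"hand":1,"dx":0,"dy":0,"dz":0,"ax":0,"ay":0,"az":0}])

```text
time_s: 1.87
position: [0.5237, -0.3539, 0.0111]
tool_rot: [[-0.081, -0.001, 0.997], [-0.997, 0.001, -0.081], [-0.001, -1.0, -0.001]]
ft_force: [0.4, 0.8, -0.1]
grip_width: 0.0853
```

jog_arm(newtons=100, rows=[{"hand":0,"dx":0,"dy":0,"dz":0,"ax":0,"ay":0,"az":0},{"hand":0,"dx":0,"dy":0,"dz":0,"ax":0,"ay":0,"az":0},{"hand":0,"dx":0,"dy":0,"dz":0,"ax":0,"ay":0,"az":0},{"hand":0,"dx":0,"dy":0,"dz":0,"ax":0,"ay":0,"az":0},{"hand":0,"dx":0,"dy":0,"dz":0,"ax":0,"ay":0,"az":0}])

```text
time_s: 2.28
position: [0.5239, -0.3541, 0.0122]
tool_rot: [[-0.081, 0.001, 0.997], [-0.997, -0.001, -0.081], [0.001, -1.0, 0.001]]
ft_force: [-1.2, 0.9, 1.0]
grip_width: 0.0256
```

jog_arm(rows=[{"hand":0,"dx":0,"dy":0,"dz":0,"ax":0,"ay":0,"az":0},{"hand":0,"dx":0,"dy":0,"dz":0,"ax":0,"ay":0,"az":0},{"hand":0,"dx":0,"dy":0,"dz":0,"ax":0,"ay":0,"az":0},{"hand":0,"dx":0,"dy":0,"dz":0,"ax":0,"ay":0,"az":0},{"hand":0,"dx":0,"dy":0,"dz":0,"ax":0,"ay":0,"az":0}])

```text
time_s: 2.7
position: [0.5241, -0.3542, 0.0124]
tool_rot: [[-0.081, 0.001, 0.997], [-0.997, -0.001, -0.081], [0.001, -1.0, 0.001]]
ft_force: [-1.5, 0.7, 5.6]
grip_width: 0.0228
```

jog_arm(rows=[{"hand":0,"dx":0,"dy":-1,"dz":0,"ax":0,"ay":0,"az":0},{"hand":0,"dx":0,"dy":-1.5,"dz":0,"ax":0,"ay":0,"az":0},{"hand":0,"dx":0,"dy":-1.5,"dz":0,"ax":0,"ay":0,"az":0},{"hand":0,"dx":0,"dy":0,"dz":0,"ax":0,"ay":0,"az":0},{"hand":0,"dx":0,"dy":0,"dz":0,"ax":0,"ay":0,"az":0}])

```text
time_s: 3.12
position: [0.5239, -0.354, 0.0519]
tool_rot: [[-0.081, 0.001, 0.997], [-0.997, -0.001, -0.081], [0.001, -1.0, 0.001]]
ft_force: [-0.6, -0.6, -0.7]
grip_width: 0.0226
```

jog_arm(rows=[{"hand":0,"dx":0,"dy":0,"dz":0,"ax":0,"ay":0,"az":0},{"hand":0,"dx":0,"dy":0,"dz":0,"ax":0,"ay":0,"az":0},{"hand":0,"dx":0,"dy":0,"dz":0,"ax":0,"ay":0,"az":0},{"hand":0,"dx":0,"dy":0,"dz":0,"ax":0,"ay":0,"az":0},{"hand":0,"dx":0,"dy":0,"dz":0,"ax":0,"ay":0,"az":0}])

```text
time_s: 3.53
position: [0.5236, -0.3538, 0.0509]
tool_rot: [[-0.081, -0.0, 0.997], [-0.997, 0.001, -0.081], [-0.0, -1.0, -0.001]]
ft_force: [-0.4, -0.1, -1.7]
grip_width: 0.0223
```

```bash
python3 - <<'E'
from rig import imaging,status
import cv2
s=status.observe(); print(s['time_s'],s['position'],s['ft_force'],s['wrist_torque'],s['grip_width'])
for n in('scene','side','wrist'):
    im=imaging.get_image(n); cv2.imwrite(f'pics/{n}2.png',cv2.cvtColor(im,cv2.COLOR_RGB2BGR))
a=cv2.imread('pics/scene2.png');b=cv2.imread('pics/side2.png')
c=cv2.resize(a[180:230,100:215],None,fx=6.5,fy=6,interpolation=cv2.INTER_CUBIC)
d=cv2.resize(b[105:175,290:380],None,fx=6.5,fy=4,interpolation=cv2.INTER_CUBIC)
import numpy as np
cv2.imwrite('pics/c5.png',np.vstack([c,np.pad(d,((0,0),(0,c.shape[1]-d.shape[1]),(0,0)))]))
E
```

```text
3.5333 [ 0.52363872 -0.35375846  0.05090161] [-0.44359705 -0.123745   -1.74379855] [-0.03548505  0.02573057  0.00099056] 0.022329669772083095
```

View pics/c5.png

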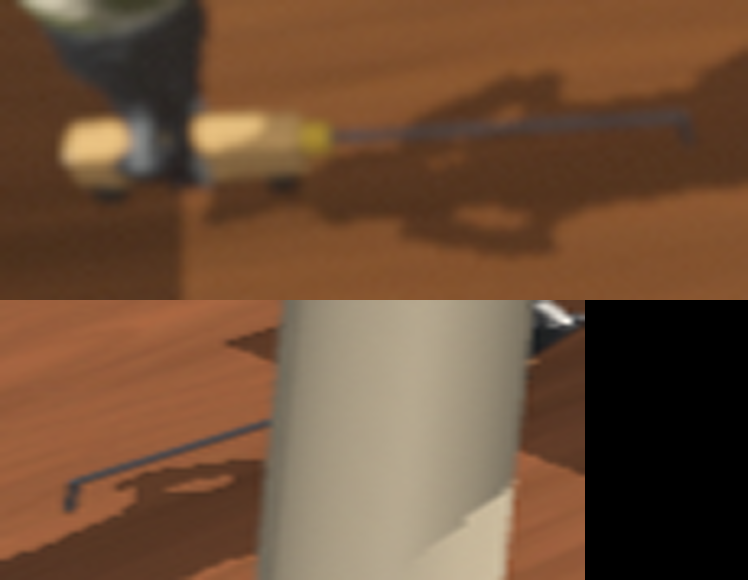

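View pics/wrist2.png

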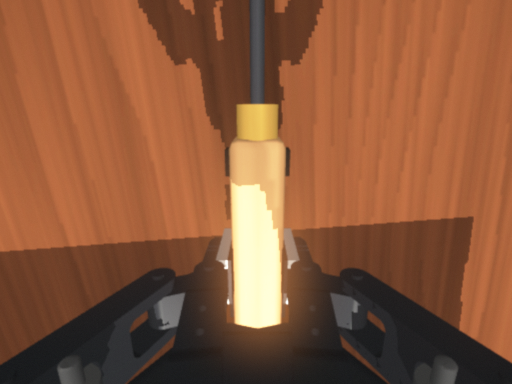

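```bash
python3 - <<'E'
from h import *
np.set_printoptions(precision=4,suppress=True)
print(tri(('scene',204.8,199.1),('side',300.8,150.9)),tri(('scene',205.4,202.7),('side',300.3,156.6)))
s=dict(position=[.52364,-.35376,.0509],tool_rot=[[-.081,0,.997],[-.997,.001,-.081],[0,-1,-.001]])
print(wpl(s,257.5,106,.072),wpl(s,257.5,30,.07))
E
```

```text
(array([ 0.5442, -0.0937,  0.0647]), np.float64(0.001855002726945339)) (array([ 0.5438, -0.0939,  0.0411]), np.float64(0.0016388627688626277))
[ 0.5302 -0.281 ] [ 0.5325 -0.2524]
```

```bash
python3 -c "
from plan import *
plan([.553,-.08,.0484],93.45,10)"
```

```text
dx -2.75 dy 0.03 dz 0.07 | ax 0.00 ay -0.81 az -0.00
dx -2.75 dy 0.03 dz 0.11 | ax 0.00 ay -0.81 az -0.00
dx -2.75 dy 0.03 dz 0.15 | ax 0.00 ay -0.81 az -0.00
dx -2.75 dy 0.03 dz 0.19 | ax 0.00 ay -0.81 az -0.00
dx -2.74 dy 0.03 dz 0.23 | ax 0.00 ay -0.81 az -0.00
dx -2.74 dy 0.03 dz 0.26 | ax 0.00 ay -0.81 az -0.00
dx -2.74 dy 0.03 dz 0.30 | ax 0.00 ay -0.81 az -0.00
dx -2.73 dy 0.03 dz 0.34 | ax 0.00 ay -0.81 az -0.00
dx -2.73 dy 0.03 dz 0.38 | ax 0.00 ay -0.81 az -0.00
dx -2.72 dy 0.03 dz 0.42 | ax 0.00 ay -0.81 az -0.00
```

jog_arm(rows=[{"hand":0,"dx":-1,"dy":0.02,"dz":0.05,"ax":0,"ay":-0.68,"az":0},{"hand":0,"dx":-2,"dy":0.02,"dz":0.1,"ax":0,"ay":-0.68,"az":0},{"hand":0,"dx":-2.7,"dy":0.02,"dz":0.1,"ax":0,"ay":-0.68,"az":0},{"hand":0,"dx":-2.7,"dy":0.02,"dz":0.15,"ax":0,"ay":-0.68,"az":0},{"hand":0,"dx":-2.7,"dy":0.02,"dz":0.2,"ax":0,"ay":-0.68,"az":0}])

```text
time_s: 4.1
position: [0.5354, -0.2415, 0.0503]
tool_rot: [[-0.021, -0.0, 1.0], [-1.0, 0.0, -0.021], [-0.0, -1.0, -0.0]]
ft_force: [0.4, -0.3, -1.1]
grip_width: 0.0225
```

jog_arm(rows=[{"hand":0,"dx":-2.7,"dy":0.02,"dz":0.25,"ax":0,"ay":-0.68,"az":0},{"hand":0,"dx":-2.7,"dy":0.02,"dz":0.28,"ax":0,"ay":-0.68,"az":0},{"hand":0,"dx":-2.7,"dy":0.02,"dz":0.32,"ax":0,"ay":-0.68,"az":0},{"hand":0,"dx":-2.7,"dy":0.02,"dz":0.36,"ax":0,"ay":-0.68,"az":0},{"hand":0,"dx":-2.7,"dy":0.02,"dz":0.38,"ax":0,"ay":-0.68,"az":0}])

```text
time_s: 4.52
position: [0.551, -0.1063, 0.0494]
tool_rot: [[0.039, 0.0, 0.999], [-0.999, 0.0, 0.039], [-0.0, -1.0, 0.0]]
ft_force: [0.9, -0.8, -1.5]
grip_width: 0.0226
```

jog_arm(rows=[{"hand":0,"dx":-2,"dy":0.02,"dz":0.3,"ax":0,"ay":-0.68,"az":0},{"hand":0,"dx":-1,"dy":0.02,"dz":0.15,"ax":0,"ay":-0.68,"az":0},{"hand":0,"dx":0,"dy":0,"dz":0,"ax":0,"ay":0,"az":0},{"hand":0,"dx":0,"dy":0,"dz":0,"ax":0,"ay":0,"az":0},{"hand":0,"dx":0,"dy":0,"dz":0,"ax":0,"ay":0,"az":0}])

```text
time_s: 4.93
position: [0.5545, -0.0791, 0.049]
tool_rot: [[0.061, 0.0, 0.998], [-0.998, -0.0, 0.061], [0.0, -1.0, 0.0]]
ft_force: [0.1, -0.6, -0.5]
grip_width: 0.0226
```

```bash
python3 - <<'E'
from rig import imaging,status
import cv2
s=status.observe(); print(s['time_s'],s['position'],s['tool_rot'],s['ft_force'])
for n in('scene','side','wrist'):
    im=imaging.get_image(n); cv2.imwrite(f'pics/{n}3.png',cv2.cvtColor(im,cv2.COLOR_RGB2BGR))
a=cv2.imread('pics/scene3.png');b=cv2.imread('pics/side3.png')
cv2.imwrite('pics/c6.png',cv2.resize(a[130:255,230:370],None,fx=5,fy=4.8,interpolation=cv2.INTER_CUBIC))
cv2.imwrite('pics/c7.png',cv2.resize(b[145:275,140:300],None,fx=4.6,fy=4.6,interpolation=cv2.INTER_CUBIC))
E
```

```text
4.9333 [ 0.55445695 -0.07913101  0.04896098] [[ 6.05341675e-02  2.41004655e-04  9.98166097e-01]
 [-9.98166049e-01 -3.77570175e-04  6.05342558e-02]
 [ 3.91466785e-04 -9.99999900e-01  2.17706768e-04]] [ 0.09163519 -0.59165903 -0.5215188 ]
```

View pics/c6.png

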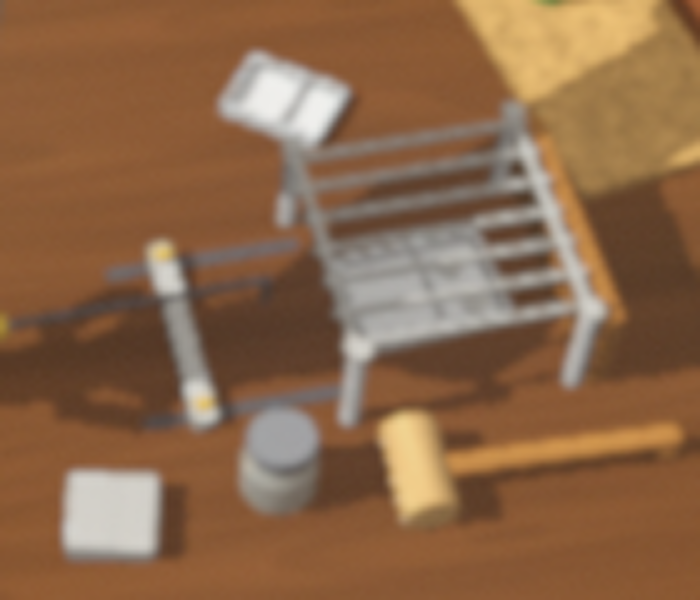

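View pics/c7.png

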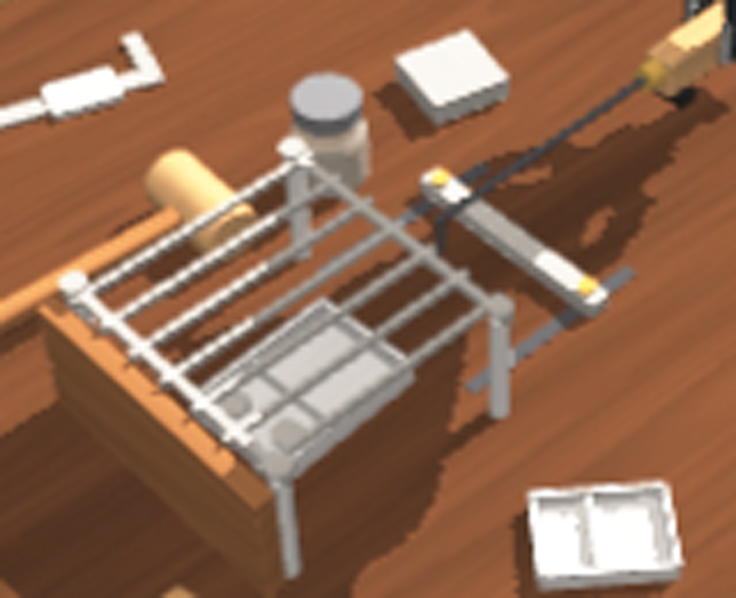

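View pics/wrist3.png

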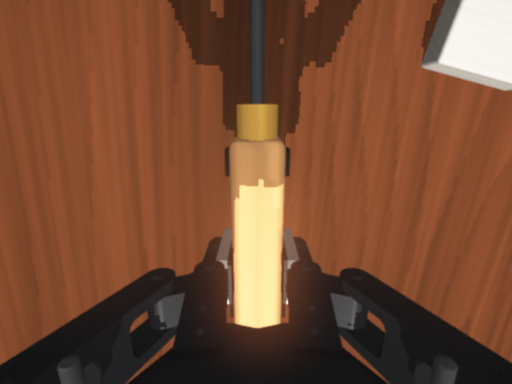

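```bash
python3 - <<'E'
from h import *
np.set_printoptions(precision=4,suppress=True)
print('elbow',tri(('c1',264,281),('c3',441,217)),'tip',tri(('c1',265,297),('c3',440,249)))
print('jar/ block unaffected; tip z-plane .0366', pl('c1',265,297,.0366),pl('c3',440,249,.0366))
print('xwall side',pl('c3',273,372,.018),pl('c3',330,412,.018))
E
```

```text
elbow (array([0.5401, 0.1789, 0.0642]), np.float64(0.0007792054859678193)) tip (array([0.538 , 0.1815, 0.0391]), np.float64(0.001627754058751091))
jar/ block unaffected; tip z-plane .0366 [0.5358 0.1812] [0.5401 0.1807]
xwall side [0.541  0.3114] [0.494  0.3044]
```

jog_arm(rows=[{"hand":0,"dx":-1.3,"dy":0,"dz":0,"ax":0,"ay":0,"az":0},{"hand":0,"dx":-2.5,"dy":0,"dz":0,"ax":0,"ay":0,"az":0},{"hand":0,"dx":-2.5,"dy":0,"dz":0,"ax":0,"ay":0,"az":0},{"hand":0,"dx":-2.2,"dy":0,"dz":0,"ax":0,"ay":0,"az":0},{"hand":0,"dx":-1.2,"dy":0,"dz":0,"ax":0,"ay":0,"az":0}])

```text
time_s: 5.5
position: [0.5478, 0.0209, 0.0489]
tool_rot: [[0.062, -0.001, 0.998], [-0.998, 0.001, 0.062], [-0.001, -1.0, -0.001]]
ft_force: [-1.5, -0.3, -1.4]
grip_width: 0.023
```

jog_arm(rows=[{"hand":0,"dx":0,"dy":0,"dz":0,"ax":0,"ay":0,"az":0},{"hand":0,"dx":0,"dy":0,"dz":0,"ax":0,"ay":0,"az":0},{"hand":0,"dx":0,"dy":0,"dz":0,"ax":0,"ay":0,"az":0},{"hand":0,"dx":0,"dy":0,"dz":0,"ax":0,"ay":0,"az":0},{"hand":0,"dx":0,"dy":0,"dz":0,"ax":0,"ay":0,"az":0}])

```text
time_s: 5.92
position: [0.5486, 0.0178, 0.0489]
tool_rot: [[0.06, 0.0, 0.998], [-0.998, -0.0, 0.06], [0.0, -1.0, -0.0]]
ft_force: [0.8, -0.6, -1.3]
grip_width: 0.0229
```

```bash
cat > snap.py <<'E'
import sys,cv2
from rig import imaging,status
k=sys.argv[1]
s=status.observe(); print(s['time_s'],s['position'],s['tool_rot'][:,0],s['ft_force'])
a=cv2.cvtColor(imaging.get_image('scene'),cv2.COLOR_RGB2BGR);b=cv2.cvtColor(imaging.get_image('side'),cv2.COLOR_RGB2BGR)
cv2.imwrite(f'pics/sc{k}.png',cv2.resize(a[130:255,230:370],None,fx=5,fy=4.8,interpolation=cv2.INTER_CUBIC))
cv2.imwrite(f'pics/si{k}.png',cv2.resize(b[145:275,140:300],None,fx=4.6,fy=4.6,interpolation=cv2.INTER_CUBIC))
cv2.imwrite(f'pics/fs{k}.png',a);cv2.imwrite(f'pics/fi{k}.png',b)
E
python3 snap.py 4
```

```text
5.9167 [0.54858683 0.01778534 0.04888665] [ 6.01536731e-02 -9.98189124e-01  9.50425125e-05] [ 0.81861499 -0.60068793 -1.30159562]
```

View pics/sc4.png

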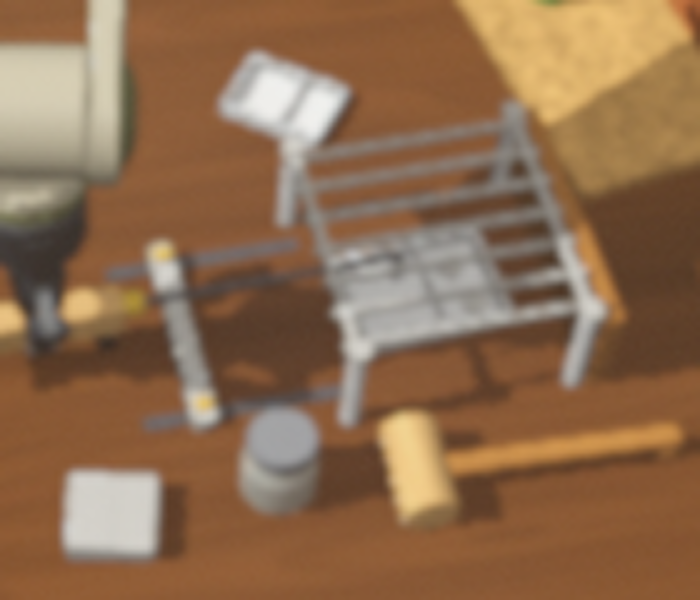

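View pics/si4.png

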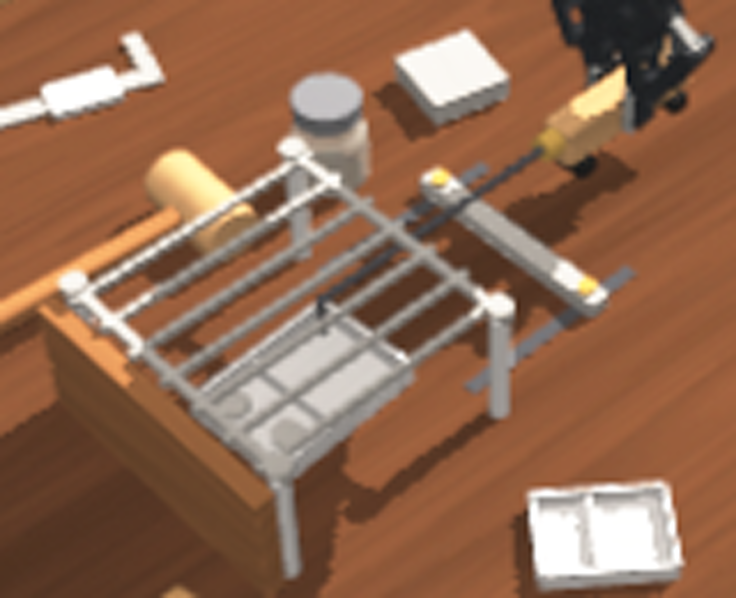

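```bash
python3 - <<'E'
from h import *
np.set_printoptions(precision=4,suppress=True)
print('tip',pl('c3',322,324,.0365))
print('pred elbow at c1',pl('c1',400,262,.0655),'vs side elbow',pl('c3',322,292,.0655))
E
```

```text
tip [0.5387 0.2748]
pred elbow at c1 [0.539  0.2761] vs side elbow [0.5372 0.2738]
```

jog_arm(rows=[{"hand":0,"dx":0,"dy":0.4,"dz":-0.2,"ax":0,"ay":0,"az":0},{"hand":0,"dx":0,"dy":0.7,"dz":-0.2,"ax":0,"ay":0,"az":0},{"hand":0,"dx":0,"dy":0.8,"dz":0,"ax":0,"ay":0,"az":0},{"hand":0,"dx":0,"dy":0.6,"dz":0,"ax":0,"ay":0,"az":0},{"hand":0,"dx":0,"dy":0.25,"dz":0,"ax":0,"ay":0,"az":0}])

```text
time_s: 6.43
position: [0.5439, 0.0186, 0.02]
tool_rot: [[0.061, -0.002, 0.998], [-0.998, 0.0, 0.061], [-0.001, -1.0, -0.002]]
ft_force: [-0.3, 0.0, -1.7]
grip_width: 0.0225
```

jog_arm(rows=[{"hand":0,"dx":0,"dy":0,"dz":0,"ax":0,"ay":0,"az":0},{"hand":0,"dx":0,"dy":0,"dz":0,"ax":0,"ay":0,"az":0},{"hand":0,"dx":0,"dy":0,"dz":0,"ax":0,"ay":0,"az":0},{"hand":0,"dx":0,"dy":0,"dz":0,"ax":0,"ay":0,"az":0},{"hand":0,"dx":0,"dy":0,"dz":0,"ax":0,"ay":0,"az":0}])

```text
time_s: 6.85
position: [0.5446, 0.0184, 0.0217]
tool_rot: [[0.062, 0.001, 0.998], [-0.998, -0.0, 0.062], [0.0, -1.0, 0.001]]
ft_force: [0.4, 0.6, -1.2]
grip_width: 0.0223
```

```bash
python3 snap.py 5
```

```text
6.85 [0.54461037 0.01843988 0.02169062] [ 6.15622639e-02 -9.98103232e-01  1.60801798e-04] [ 0.44774702  0.5805008  -1.1540127 ]
```

View pics/sc5.png

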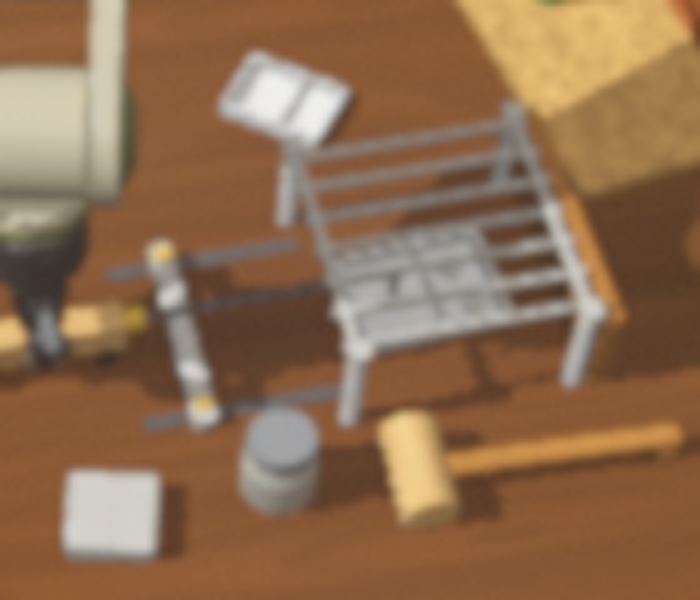

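View pics/si5.png

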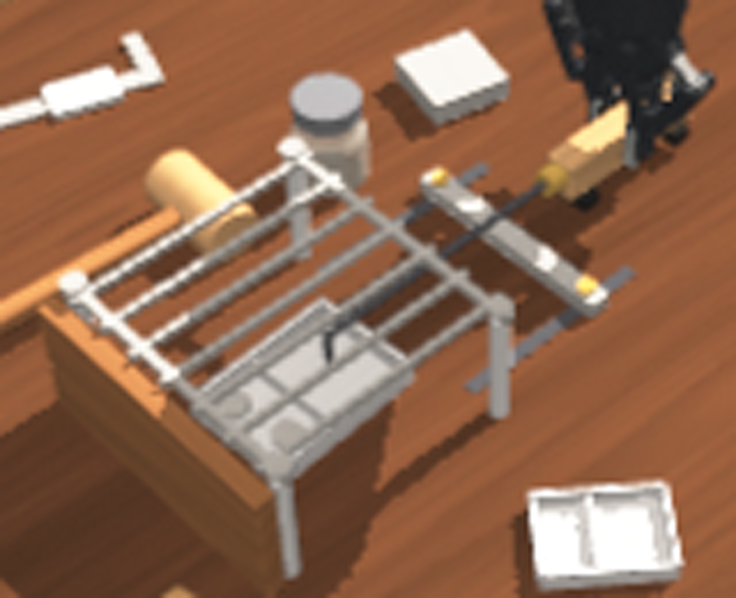

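jog_arm(rows=[{"hand":0,"dx":0.4,"dy":0.1,"dz":0,"ax":0,"ay":0,"az":0},{"hand":0,"dx":0.6,"dy":0.05,"dz":0,"ax":0,"ay":0,"az":0},{"hand":0,"dx":0.5,"dy":0,"dz":0,"ax":0,"ay":0,"az":0},{"hand":0,"dx":0.3,"dy":0,"dz":0,"ax":0,"ay":0,"az":0},{"hand":0,"dx":0.3,"dy":0,"dz":0,"ax":0,"ay":0,"az":0}])

```text
time_s: 7.37
position: [0.5458, -0.0032, 0.0199]
tool_rot: [[0.061, 0.0, 0.998], [-0.998, -0.0, 0.061], [0.0, -1.0, 0.0]]
ft_force: [0.1, 0.7, -1.2]
grip_width: 0.0224
```

jog_arm(rows=[{"hand":0,"dx":0.3,"dy":0,"dz":0,"ax":0,"ay":0,"az":0},{"hand":0,"dx":0.4,"dy":0,"dz":0,"ax":0,"ay":0,"az":0},{"hand":0,"dx":0.5,"dy":0,"dz":0,"ax":0,"ay":0,"az":0},{"hand":0,"dx":0.6,"dy":0,"dz":0,"ax":0,"ay":0,"az":0},{"hand":0,"dx":0.6,"dy":0,"dz":0,"ax":0,"ay":0,"az":0}])

```text
time_s: 7.78
position: [0.5472, -0.0268, 0.0199]
tool_rot: [[0.062, -0.0, 0.998], [-0.998, 0.0, 0.062], [-0.0, -1.0, -0.0]]
ft_force: [-0.5, 3.0, -0.7]
grip_width: 0.0226
```

jog_arm(rows=[{"hand":0,"dx":0.6,"dy":0,"dz":0,"ax":0,"ay":0,"az":0},{"hand":0,"dx":0.6,"dy":0,"dz":0,"ax":0,"ay":0,"az":0},{"hand":0,"dx":0.6,"dy":0,"dz":0,"ax":0,"ay":0,"az":0},{"hand":0,"dx":0.6,"dy":0,"dz":0,"ax":0,"ay":0,"az":0},{"hand":0,"dx":0.6,"dy":0,"dz":0,"ax":0,"ay":0,"az":0}])

```text
time_s: 8.2
position: [0.5491, -0.057, 0.0199]
tool_rot: [[0.061, -0.0, 0.998], [-0.998, 0.0, 0.061], [-0.0, -1.0, -0.0]]
ft_force: [0.5, 1.4, -2.4]
grip_width: 0.0227
```

```bash
python3 snap.py 6
```

```text
8.2 [ 0.54908625 -0.05703185  0.01991355] [ 6.13877088e-02 -9.98113993e-01 -7.87261347e-05] [ 0.48497683  1.37964314 -2.3749016 ]
```

View pics/sc6.png

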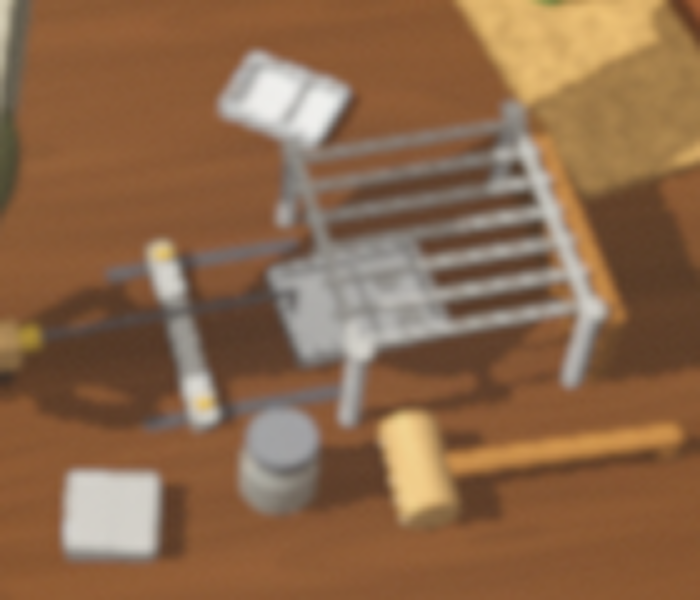

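View pics/si6.png

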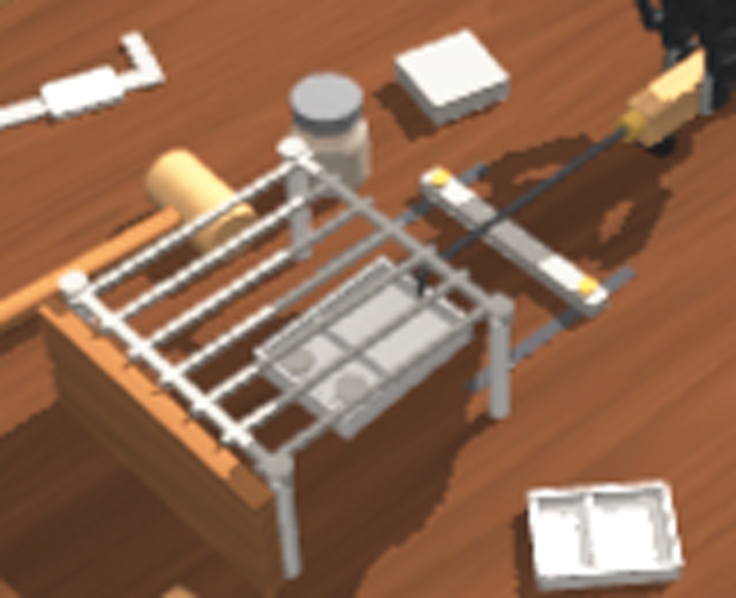

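```bash
python3 - <<'E'
from h import *
np.set_printoptions(precision=4,suppress=True)
print([pl('c1',*p,.018) for p in((268,268),(300,362))],[pl('c3',*p,.018) for p in((383,261),(471,325),(255,352),(347,428))])
print('fence',[pl('c1',u,v,.014) for u,v in((176,245),(217,412))],'c3',[pl('c3',u,v,.014) for u,v in((425,188),(580,300))])
E
```

```text
[array([0.498 , 0.1912]), array([0.5843, 0.1981])] [array([0.5696, 0.2037]), array([0.4916, 0.1967]), array([0.561 , 0.3101]), array([0.4779, 0.3043])]
fence [array([0.4638, 0.129 ]), array([0.615 , 0.1332])] c3 [array([0.6066, 0.1386]), array([0.4654, 0.1291])]
```

jog_arm(rows=[{"hand":0,"dx":0.8,"dy":0,"dz":0,"ax":0,"ay":0,"az":0},{"hand":0,"dx":0.8,"dy":0,"dz":0,"ax":0,"ay":0,"az":0},{"hand":0,"dx":0.8,"dy":0,"dz":0,"ax":0,"ay":0,"az":0},{"hand":0,"dx":0.8,"dy":0,"dz":0,"ax":0,"ay":0,"az":0},{"hand":0,"dx":0.6,"dy":0,"dz":0,"ax":0,"ay":0,"az":0}])

```text
time_s: 8.72
position: [0.5515, -0.0954, 0.0199]
tool_rot: [[0.061, 0.0, 0.998], [-0.998, -0.0, 0.061], [0.0, -1.0, 0.0]]
ft_force: [-0.8, 2.0, -2.4]
grip_width: 0.0225
```

jog_arm(rows=[{"hand":0,"dx":0.3,"dy":0,"dz":0,"ax":0,"ay":0,"az":0},{"hand":0,"dx":0.2,"dy":0,"dz":0,"ax":0,"ay":0,"az":0},{"hand":0,"dx":0.15,"dy":0,"dz":0,"ax":0,"ay":0,"az":0},{"hand":0,"dx":0.15,"dy":0,"dz":0,"ax":0,"ay":0,"az":0},{"hand":0,"dx":0.15,"dy":0,"dz":0,"ax":0,"ay":0,"az":0}])

```text
time_s: 9.13
position: [0.5519, -0.1037, 0.0199]
tool_rot: [[0.062, -0.0, 0.998], [-0.998, 0.0, 0.062], [-0.0, -1.0, -0.0]]
ft_force: [0.1, 4.1, -2.6]
grip_width: 0.0225
```

```bash
python3 snap.py 7
```

```text
9.1333 [ 0.5519397  -0.10367863  0.01990925] [ 6.18027113e-02 -9.98088375e-01 -1.40703029e-04] [ 0.06992609  4.11440526 -2.63910454]
```

View pics/si7.png

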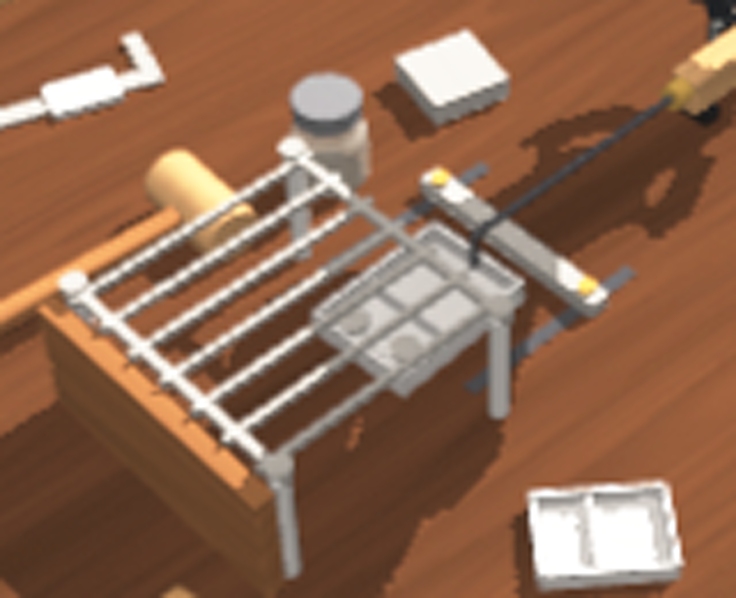

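jog_arm(rows=[{"hand":0,"dx":0.15,"dy":0,"dz":0,"ax":0,"ay":0,"az":0},{"hand":0,"dx":0.15,"dy":0,"dz":0,"ax":0,"ay":0,"az":0},{"hand":0,"dx":0.15,"dy":0,"dz":0,"ax":0,"ay":0,"az":0},{"hand":0,"dx":0.15,"dy":0,"dz":0,"ax":0,"ay":0,"az":0},{"hand":0,"dx":0.1,"dy":0,"dz":0,"ax":0,"ay":0,"az":0}])

```text
time_s: 9.65
position: [0.5524, -0.111, 0.0199]
tool_rot: [[0.062, -0.0, 0.998], [-0.998, -0.0, 0.062], [0.0, -1.0, -0.0]]
ft_force: [-0.6, 2.3, -2.3]
grip_width: 0.0224
```

jog_arm(rows=[{"hand":0,"dx":0.08,"dy":0,"dz":0,"ax":0,"ay":0,"az":0},{"hand":0,"dx":0.08,"dy":0,"dz":0,"ax":0,"ay":0,"az":0},{"hand":0,"dx":0.06,"dy":0,"dz":0,"ax":0,"ay":0,"az":0},{"hand":0,"dx":0.06,"dy":0,"dz":0,"ax":0,"ay":0,"az":0},{"hand":0,"dx":0.06,"dy":0,"dz":0,"ax":0,"ay":0,"az":0}])

```text
time_s: 10.07
position: [0.5526, -0.1142, 0.0199]
tool_rot: [[0.062, 0.0, 0.998], [-0.998, 0.0, 0.062], [-0.0, -1.0, 0.0]]
ft_force: [0.3, 2.8, -1.5]
grip_width: 0.0229
```

jog_arm(rows=[{"hand":0,"dx":0.05,"dy":0,"dz":0,"ax":0,"ay":0,"az":0},{"hand":0,"dx":0.05,"dy":0,"dz":0,"ax":0,"ay":0,"az":0},{"hand":0,"dx":0.05,"dy":0,"dz":0,"ax":0,"ay":0,"az":0},{"hand":0,"dx":0.05,"dy":0,"dz":0,"ax":0,"ay":0,"az":0},{"hand":0,"dx":0.05,"dy":0,"dz":0,"ax":0,"ay":0,"az":0}])

```text
time_s: 10.48
position: [0.5528, -0.1167, 0.0199]
tool_rot: [[0.062, 0.0, 0.998], [-0.998, -0.0, 0.062], [0.0, -1.0, 0.0]]
ft_force: [0.5, 2.6, -0.9]
grip_width: 0.0226
```

jog_arm(rows=[{"hand":0,"dx":0.04,"dy":0,"dz":0,"ax":0,"ay":0,"az":0},{"hand":0,"dx":0.04,"dy":0,"dz":0,"ax":0,"ay":0,"az":0},{"hand":0,"dx":0.04,"dy":0,"dz":0,"ax":0,"ay":0,"az":0},{"hand":0,"dx":0.04,"dy":0,"dz":0,"ax":0,"ay":0,"az":0},{"hand":0,"dx":0.04,"dy":0,"dz":0,"ax":0,"ay":0,"az":0}])

```text
time_s: 10.9
position: [0.5529, -0.1187, 0.0199]
tool_rot: [[0.062, -0.0, 0.998], [-0.998, -0.0, 0.062], [0.0, -1.0, -0.0]]
ft_force: [-0.2, 3.4, -1.7]
grip_width: 0.0224
```

jog_arm(rows=[{"hand":0,"dx":0.04,"dy":0,"dz":0,"ax":0,"ay":0,"az":0},{"hand":0,"dx":0.04,"dy":0,"dz":0,"ax":0,"ay":0,"az":0},{"hand":0,"dx":0.04,"dy":0,"dz":0,"ax":0,"ay":0,"az":0},{"hand":0,"dx":0.04,"dy":0,"dz":0,"ax":0,"ay":0,"az":0},{"hand":0,"dx":0.04,"dy":0,"dz":0,"ax":0,"ay":0,"az":0}])

```text
time_s: 11.32
position: [0.553, -0.1207, 0.0199]
tool_rot: [[0.061, -0.0, 0.998], [-0.998, -0.0, 0.061], [0.0, -1.0, -0.0]]
ft_force: [0.0, 2.4, -1.6]
grip_width: 0.0226
```

```bash
python3 snap.py 8
```

```text
11.3167 [ 0.55302779 -0.12074627  0.01992687] [ 6.14687867e-02 -9.98109006e-01  3.96837021e-06] [ 0.04337367  2.35511126 -1.56758152]
```

View pics/si8.png

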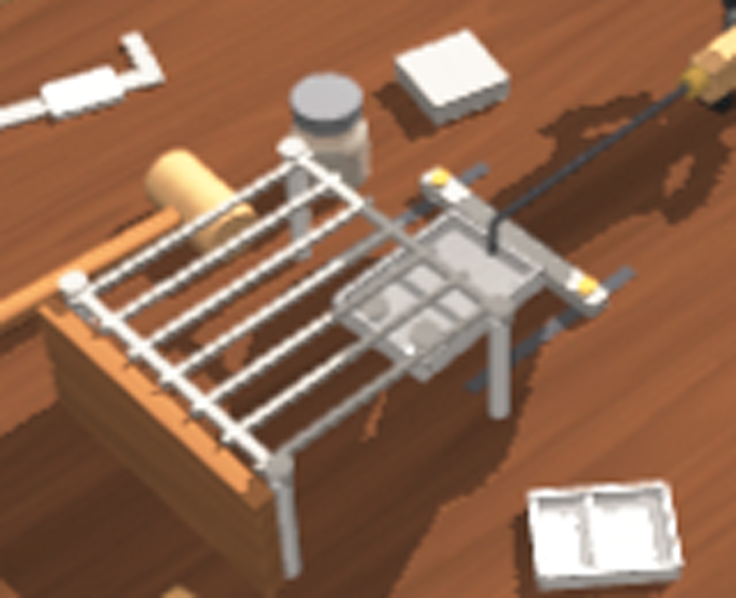

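View pics/sc8.png

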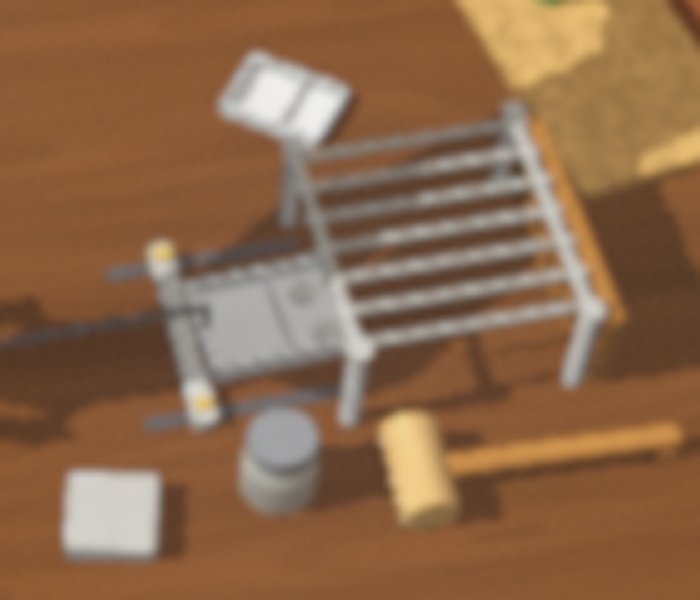

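Side view: the tray front corners (455,208) and (548,272) are almost on the fence, with a gap of a few mm at most. Both blanks are still in. I'll creep forward and watch the force.

jog_arm(rows=[{"hand":0,"dx":0.03,"dy":0,"dz":0,"ax":0,"ay":0,"az":0},{"hand":0,"dx":0.03,"dy":0,"dz":0,"ax":0,"ay":0,"az":0},{"hand":0,"dx":0.03,"dy":0,"dz":0,"ax":0,"ay":0,"az":0},{"hand":0,"dx":0.03,"dy":0,"dz":0,"ax":0,"ay":0,"az":0},{"hand":0,"dx":0.03,"dy":0,"dz":0,"ax":0,"ay":0,"az":0}])

```text
time_s: 11.83
position: [0.553, -0.122, 0.0199]
tool_rot: [[0.061, -0.0, 0.998], [-0.998, 0.0, 0.061], [-0.0, -1.0, -0.0]]
ft_force: [-0.0, 5.0, -1.8]
grip_width: 0.0226
```

jog_arm(rows=[{"hand":0,"dx":0.03,"dy":0,"dz":0,"ax":0,"ay":0,"az":0},{"hand":0,"dx":0.03,"dy":0,"dz":0,"ax":0,"ay":0,"az":0},{"hand":0,"dx":0.03,"dy":0,"dz":0,"ax":0,"ay":0,"az":0},{"hand":0,"dx":0.03,"dy":0,"dz":0,"ax":0,"ay":0,"az":0},{"hand":0,"dx":0.03,"dy":0,"dz":0,"ax":0,"ay":0,"az":0}])

```text
time_s: 12.25
position: [0.5531, -0.1233, 0.0198]
tool_rot: [[0.061, -0.0, 0.998], [-0.998, 0.001, 0.061], [-0.001, -1.0, -0.0]]
ft_force: [0.2, 5.2, -1.3]
grip_width: 0.0222
```

jog_arm(rows=[{"hand":0,"dx":0.02,"dy":0,"dz":0,"ax":0,"ay":0,"az":0},{"hand":0,"dx":0.02,"dy":0,"dz":0,"ax":0,"ay":0,"az":0},{"hand":0,"dx":0.02,"dy":0,"dz":0,"ax":0,"ay":0,"az":0},{"hand":0,"dx":0,"dy":0,"dz":0,"ax":0,"ay":0,"az":0},{"hand":0,"dx":0,"dy":0,"dz":0,"ax":0,"ay":0,"az":0}])

```text
time_s: 12.67
position: [0.5532, -0.1238, 0.0198]
tool_rot: [[0.061, -0.0, 0.998], [-0.998, 0.001, 0.061], [-0.001, -1.0, -0.0]]
ft_force: [-0.2, 5.6, -1.3]
grip_width: 0.0225
```

```bash
python3 snap.py 9
```

```text
12.6667 [ 0.55315683 -0.12380496  0.01980176] [ 6.12543121e-02 -9.98121781e-01 -9.04860514e-04] [-0.24798738  5.62023729 -1.26100801]
```

View pics/si9.png

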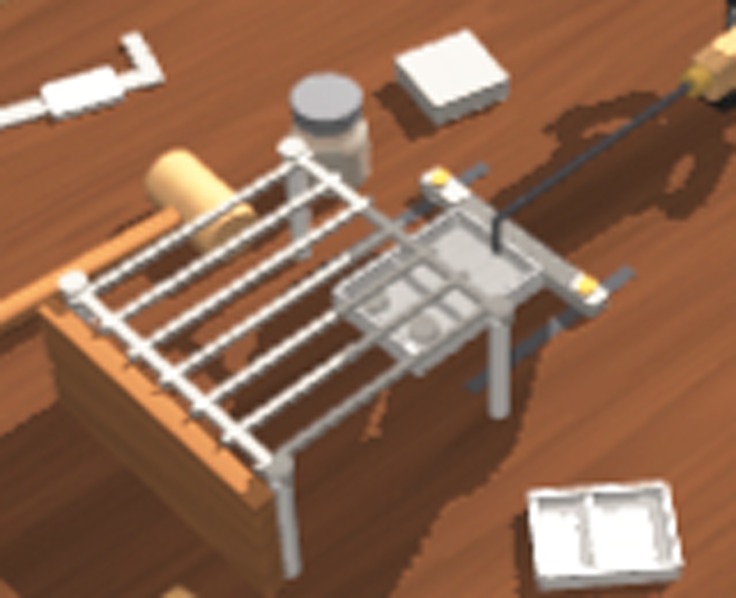

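jog_arm(rows=[{"hand":0,"dx":0.03,"dy":0,"dz":0,"ax":0,"ay":0,"az":0},{"hand":0,"dx":0.03,"dy":0,"dz":0,"ax":0,"ay":0,"az":0},{"hand":0,"dx":0.02,"dy":0,"dz":0,"ax":0,"ay":0,"az":0},{"hand":0,"dx":0,"dy":0,"dz":0,"ax":0,"ay":0,"az":0},{"hand":0,"dx":0,"dy":0,"dz":0,"ax":0,"ay":0,"az":0}])

```text
time_s: 13.18
position: [0.5529, -0.1239, 0.0196]
tool_rot: [[0.061, -0.001, 0.998], [-0.998, 0.002, 0.061], [-0.002, -1.0, -0.001]]
ft_force: [-0.3, 8.7, -3.0]
grip_width: 0.0221
```

jog_arm(rows=[{"hand":0,"dx":0.03,"dy":0,"dz":0,"ax":0,"ay":0,"az":0},{"hand":0,"dx":0.02,"dy":0,"dz":0,"ax":0,"ay":0,"az":0},{"hand":0,"dx":0.02,"dy":0,"dz":0,"ax":0,"ay":0,"az":0},{"hand":0,"dx":0,"dy":0,"dz":0,"ax":0,"ay":0,"az":0},{"hand":0,"dx":0,"dy":0,"dz":0,"ax":0,"ay":0,"az":0}])

```text
time_s: 13.6
position: [0.5528, -0.124, 0.0194]
tool_rot: [[0.061, -0.002, 0.998], [-0.998, 0.003, 0.061], [-0.003, -1.0, -0.001]]
ft_force: [0.8, 10.7, -2.8]
grip_width: 0.0226
```

jog_arm(rows=[{"hand":0,"dx":0,"dy":0,"dz":0,"ax":0,"ay":0,"az":0},{"hand":0,"dx":0,"dy":0,"dz":0,"ax":0,"ay":0,"az":0},{"hand":0,"dx":0,"dy":0,"dz":0,"ax":0,"ay":0,"az":0},{"hand":0,"dx":0,"dy":0,"dz":0,"ax":0,"ay":0,"az":0},{"hand":0,"dx":0,"dy":0,"dz":0,"ax":0,"ay":0,"az":0}])

```text
time_s: 14.02
position: [0.5528, -0.1241, 0.0194]
tool_rot: [[0.061, -0.002, 0.998], [-0.998, 0.003, 0.061], [-0.003, -1.0, -0.001]]
ft_force: [0.0, 11.2, -2.1]
grip_width: 0.0224
```

jog_arm(rows=[{"hand":0,"dx":0,"dy":0,"dz":0,"ax":0,"ay":0,"az":0},{"hand":0,"dx":0,"dy":0,"dz":0,"ax":0,"ay":0,"az":0},{"hand":0,"dx":0,"dy":0,"dz":0,"ax":0,"ay":0,"az":0},{"hand":0,"dx":0,"dy":0,"dz":0,"ax":0,"ay":0,"az":0},{"hand":0,"dx":0,"dy":0,"dz":0,"ax":0,"ay":0,"az":0}])

```text
time_s: 14.43
position: [0.5528, -0.1241, 0.0194]
tool_rot: [[0.061, -0.002, 0.998], [-0.998, 0.003, 0.061], [-0.003, -1.0, -0.001]]
ft_force: [0.2, 13.0, -3.9]
grip_width: 0.0226
```

```bash
python3 snap.py 10; python3 - <<'E'
import cv2
b=cv2.imread('pics/fi10.png');cv2.imwrite('pics/z10.png',cv2.resize(b[170:235,205:285],None,fx=9,fy=9,interpolation=cv2.INTER_CUBIC))
E
```

```text
14.4333 [ 0.55278521 -0.12405593  0.01943742] [ 0.06102565 -0.99813105 -0.00320499] [ 0.22835472 12.97231977 -3.85670658]
```

View pics/z10.png

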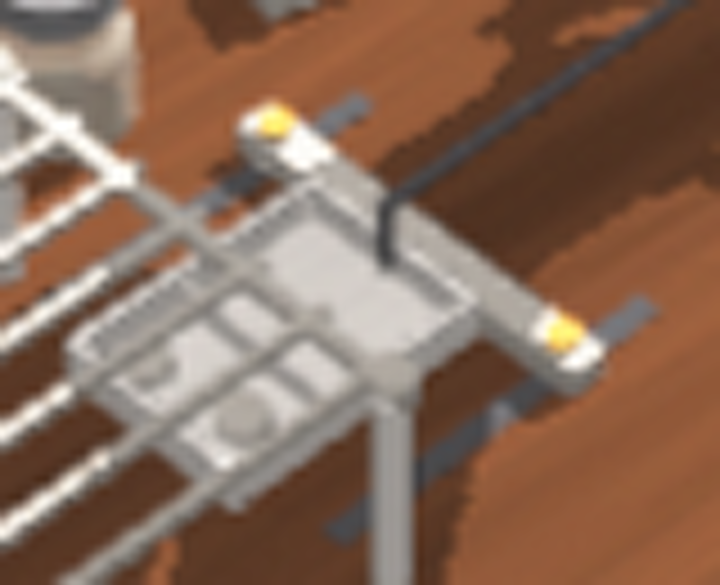

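View pics/sc10.png

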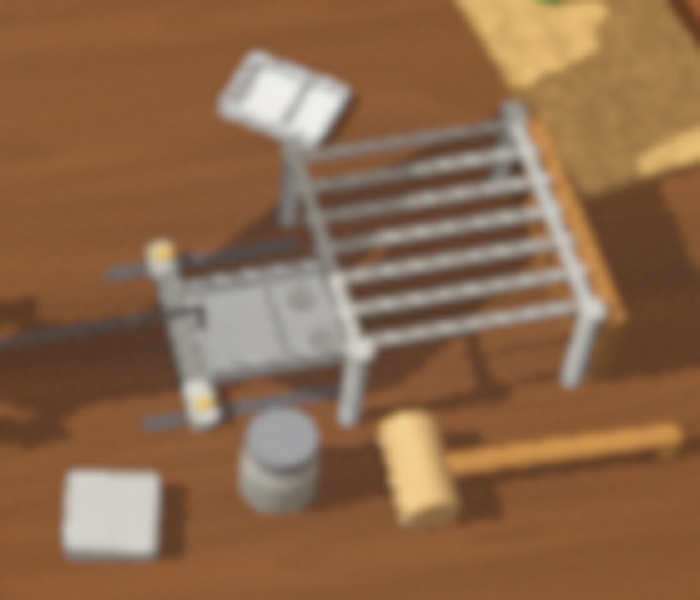

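jog_arm(rows=[{"hand":0,"dx":-0.06,"dy":0,"dz":0,"ax":0,"ay":0,"az":0},{"hand":0,"dx":0,"dy":0,"dz":0,"ax":0,"ay":0,"az":0},{"hand":0,"dx":0,"dy":0,"dz":0,"ax":0,"ay":0,"az":0},{"hand":0,"dx":0,"dy":0,"dz":0,"ax":0,"ay":0,"az":0},{"hand":0,"dx":0,"dy":0,"dz":0,"ax":0,"ay":0,"az":0}])

```text
time_s: 14.95
position: [0.5529, -0.124, 0.0196]
tool_rot: [[0.061, -0.001, 0.998], [-0.998, 0.002, 0.061], [-0.002, -1.0, -0.001]]
ft_force: [-0.7, 9.9, -2.4]
grip_width: 0.023
```

jog_arm(rows=[{"hand":0,"dx":0,"dy":0,"dz":0,"ax":0,"ay":0,"az":0},{"hand":0,"dx":0,"dy":0,"dz":0,"ax":0,"ay":0,"az":0},{"hand":0,"dx":0,"dy":0,"dz":0,"ax":0,"ay":0,"az":0},{"hand":0,"dx":0,"dy":0,"dz":0,"ax":0,"ay":0,"az":0},{"hand":0,"dx":0,"dy":0,"dz":0,"ax":0,"ay":0,"az":0}])

```text
time_s: 15.37
position: [0.5529, -0.124, 0.0196]
tool_rot: [[0.061, -0.001, 0.998], [-0.998, 0.002, 0.061], [-0.002, -1.0, -0.001]]
ft_force: [-0.2, 8.6, -1.8]
grip_width: 0.0229
```

jog_arm(rows=[{"hand":0,"dx":0,"dy":0,"dz":0,"ax":0,"ay":0,"az":0},{"hand":0,"dx":0,"dy":0,"dz":0,"ax":0,"ay":0,"az":0},{"hand":0,"dx":0,"dy":0,"dz":0,"ax":0,"ay":0,"az":0},{"hand":0,"dx":0,"dy":0,"dz":0,"ax":0,"ay":0,"az":0},{"hand":0,"dx":0,"dy":0,"dz":0,"ax":0,"ay":0,"az":0}])

```text
time_s: 15.78
position: [0.5529, -0.124, 0.0196]
tool_rot: [[0.061, -0.001, 0.998], [-0.998, 0.002, 0.061], [-0.002, -1.0, -0.001]]
ft_force: [0.6, 8.3, -1.7]
grip_width: 0.0228
```

jog_arm(rows=[{"hand":0,"dx":-0.1,"dy":0,"dz":0,"ax":0,"ay":0,"az":0},{"hand":0,"dx":-0.15,"dy":0,"dz":0,"ax":0,"ay":0,"az":0},{"hand":0,"dx":-0.25,"dy":0,"dz":0,"ax":0,"ay":0,"az":0},{"hand":0,"dx":-0.3,"dy":0,"dz":0,"ax":0,"ay":0,"az":0},{"hand":0,"dx":-0.2,"dy":0,"dz":0,"ax":0,"ay":0,"az":0}])

```text
time_s: 16.2
position: [0.5528, -0.1152, 0.02]
tool_rot: [[0.062, 0.0, 0.998], [-0.998, -0.0, 0.062], [0.0, -1.0, 0.0]]
ft_force: [-0.0, -0.3, -1.5]
grip_width: 0.0228
```

jog_arm(rows=[{"hand":0,"dx":0,"dy":-0.3,"dz":0,"ax":0,"ay":0,"az":0},{"hand":0,"dx":0,"dy":-0.7,"dz":0,"ax":0,"ay":0,"az":0},{"hand":0,"dx":0,"dy":-1,"dz":0,"ax":0,"ay":0,"az":0},{"hand":0,"dx":0,"dy":-1.5,"dz":0,"ax":0,"ay":0,"az":0},{"hand":0,"dx":0,"dy":-1.5,"dz":0,"ax":0,"ay":0,"az":0}])

```text
time_s: 16.62
position: [0.5527, -0.1154, 0.0713]
tool_rot: [[0.061, 0.0, 0.998], [-0.998, -0.0, 0.061], [0.0, -1.0, 0.0]]
ft_force: [0.0, -0.1, -1.7]
grip_width: 0.0228
```

```bash
python3 snap.py 11
```

```text
16.6167 [ 0.55274099 -0.11535537  0.07134139] [ 6.14201115e-02 -9.98111969e-01  2.59617502e-04] [ 0.02089886 -0.10260357 -1.74484481]
```

View pics/si11.png

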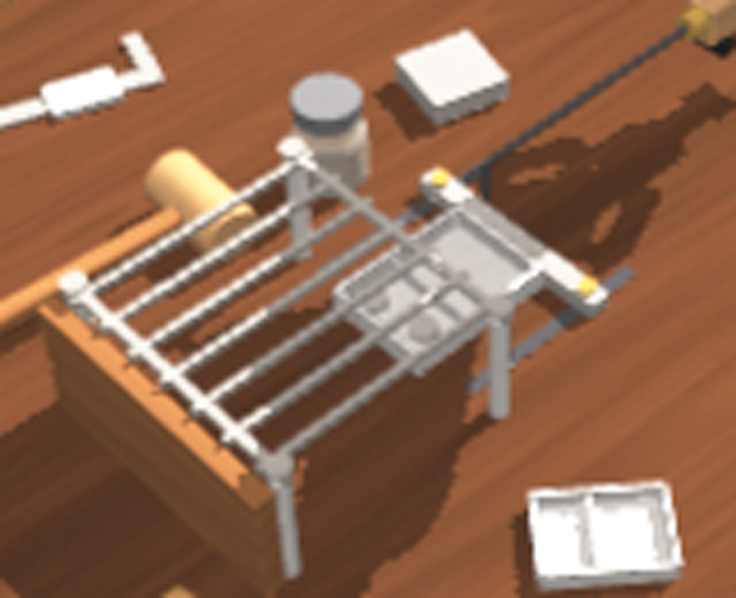

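jog_arm(rows=[{"hand":0,"dx":1,"dy":0,"dz":0,"ax":0,"ay":0,"az":0},{"hand":0,"dx":2,"dy":0,"dz":0,"ax":0,"ay":0,"az":0},{"hand":0,"dx":2.6,"dy":0,"dz":0,"ax":0,"ay":0,"az":0},{"hand":0,"dx":2.7,"dy":0,"dz":0,"ax":0,"ay":0,"az":0},{"hand":0,"dx":2.7,"dy":0,"dz":0,"ax":0,"ay":0,"az":0}])

```text
time_s: 17.13
position: [0.559, -0.2266, 0.069]
tool_rot: [[0.062, -0.001, 0.998], [-0.998, 0.001, 0.062], [-0.001, -1.0, -0.001]]
ft_force: [0.5, 1.0, -1.0]
grip_width: 0.0225
```

jog_arm(rows=[{"hand":0,"dx":2.7,"dy":0,"dz":0,"ax":0,"ay":0,"az":0},{"hand":0,"dx":2.7,"dy":0,"dz":0,"ax":0,"ay":0,"az":0},{"hand":0,"dx":2.6,"dy":0,"dz":0,"ax":0,"ay":0,"az":0},{"hand":0,"dx":2,"dy":0,"dz":0,"ax":0,"ay":0,"az":0},{"hand":0,"dx":1,"dy":0,"dz":0,"ax":0,"ay":0,"az":0}])

```text
time_s: 17.55
position: [0.5654, -0.3379, 0.0687]
tool_rot: [[0.059, -0.001, 0.998], [-0.998, 0.0, 0.059], [-0.0, -1.0, -0.001]]
ft_force: [-1.0, -0.4, -1.7]
grip_width: 0.0226
```

jog_arm(rows=[{"hand":0,"dx":0,"dy":1,"dz":0,"ax":0,"ay":0,"az":0},{"hand":0,"dx":0,"dy":1.5,"dz":0,"ax":0,"ay":0,"az":0},{"hand":0,"dx":0,"dy":1.5,"dz":0,"ax":0,"ay":0,"az":0},{"hand":0,"dx":0,"dy":1,"dz":0,"ax":0,"ay":0,"az":0},{"hand":0,"dx":0,"dy":0.3,"dz":0,"ax":0,"ay":0,"az":0}])

```text
time_s: 17.97
position: [0.5653, -0.333, 0.0143]
tool_rot: [[0.062, -0.003, 0.998], [-0.998, 0.003, 0.062], [-0.003, -1.0, -0.003]]
ft_force: [0.0, -0.0, -0.9]
grip_width: 0.0225
```

jog_arm(rows=[{"hand":0,"dx":0,"dy":0.15,"dz":0,"ax":0,"ay":0,"az":0},{"hand":0,"dx":0,"dy":0.1,"dz":0,"ax":0,"ay":0,"az":0},{"hand":0,"dx":0,"dy":0,"dz":0,"ax":0,"ay":0,"az":0},{"hand":0,"dx":0,"dy":0,"dz":0,"ax":0,"ay":0,"az":0},{"hand":0,"dx":0,"dy":0,"dz":0,"ax":0,"ay":0,"az":0}])

```text
time_s: 18.38
position: [0.5664, -0.3349, 0.015]
tool_rot: [[0.062, 0.001, 0.998], [-0.998, -0.001, 0.062], [0.001, -1.0, 0.001]]
ft_force: [-0.4, 0.6, -1.2]
grip_width: 0.0226
```

Not down yet: about 2.5 mm is left by the pick-up height. I'll lower until the force shows contact.

jog_arm(rows=[{"hand":0,"dx":0,"dy":0.1,"dz":0,"ax":0,"ay":0,"az":0},{"hand":0,"dx":0,"dy":0.1,"dz":0,"ax":0,"ay":0,"az":0},{"hand":0,"dx":0,"dy":0.1,"dz":0,"ax":0,"ay":0,"az":0},{"hand":0,"dx":0,"dy":0,"dz":0,"ax":0,"ay":0,"az":0},{"hand":0,"dx":0,"dy":0,"dz":0,"ax":0,"ay":0,"az":0}])

```text
time_s: 18.8
position: [0.5663, -0.3348, 0.0124]
tool_rot: [[0.062, 0.001, 0.998], [-0.998, -0.001, 0.062], [0.001, -1.0, 0.0]]
ft_force: [-2.7, 1.0, 5.3]
grip_width: 0.0225
```

jog_arm(rows=[{"hand":0.15,"dx":0,"dy":0,"dz":0,"ax":0,"ay":0,"az":0},{"hand":0.4,"dx":0,"dy":0,"dz":0,"ax":0,"ay":0,"az":0},{"hand":0.7,"dx":0,"dy":0,"dz":0,"ax":0,"ay":0,"az":0},{"hand":1,"dx":0,"dy":0,"dz":0,"ax":0,"ay":0,"az":0},{"hand":1,"dx":0,"dy":0,"dz":0,"ax":0,"ay":0,"az":0}])

```text
time_s: 19.22
position: [0.5662, -0.3348, 0.0113]
tool_rot: [[0.061, -0.0, 0.998], [-0.998, 0.0, 0.061], [-0.0, -1.0, -0.0]]
ft_force: [0.5, -0.3, 0.4]
grip_width: 0.0693
```

jog_arm(rows=[{"hand":1,"dx":0,"dy":0,"dz":0,"ax":0,"ay":0,"az":0},{"hand":1,"dx":0,"dy":-0.5,"dz":0,"ax":0,"ay":0,"az":0},{"hand":1,"dx":0,"dy":-2,"dz":0,"ax":0,"ay":0,"az":0},{"hand":1,"dx":0,"dy":-3.5,"dz":0,"ax":0,"ay":0,"az":0},{"hand":1,"dx":0,"dy":-4,"dz":0,"ax":0,"ay":0,"az":0}])

```text
time_s: 19.63
position: [0.5654, -0.3341, 0.1112]
tool_rot: [[0.061, -0.003, 0.998], [-0.998, 0.003, 0.061], [-0.003, -1.0, -0.003]]
ft_force: [-0.1, -0.2, 0.5]
grip_width: 0.0854
```

jog_arm(rows=[{"hand":1,"dx":0,"dy":-3,"dz":0,"ax":0,"ay":0,"az":0},{"hand":1,"dx":0,"dy":0,"dz":0,"ax":0,"ay":0,"az":0},{"hand":1,"dx":0,"dy":0,"dz":0,"ax":0,"ay":0,"az":0},{"hand":1,"dx":0,"dy":0,"dz":0,"ax":0,"ay":0,"az":0},{"hand":1,"dx":0,"dy":0,"dz":0,"ax":0,"ay":0,"az":0}])

```text
time_s: 20.05
position: [0.5657, -0.3344, 0.14]
tool_rot: [[0.061, -0.002, 0.998], [-0.998, 0.002, 0.061], [-0.002, -1.0, -0.002]]
ft_force: [-0.2, 1.1, -0.5]
grip_width: 0.0853
```

```bash
python3 snap.py 12
```

```text
20.05 [ 0.56573052 -0.3343992   0.13999243] [ 0.06141631 -0.99811038 -0.00192429] [-0.15448282  1.13336531 -0.53047428]
```

View pics/fs12.png

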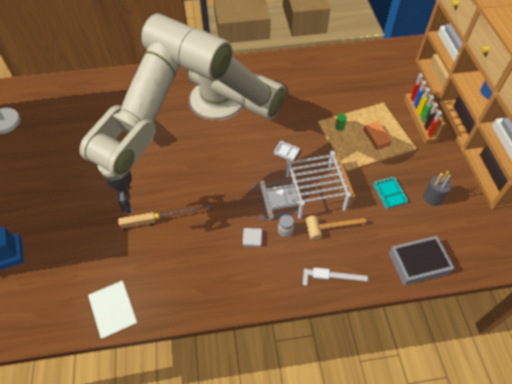

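View pics/si12.png

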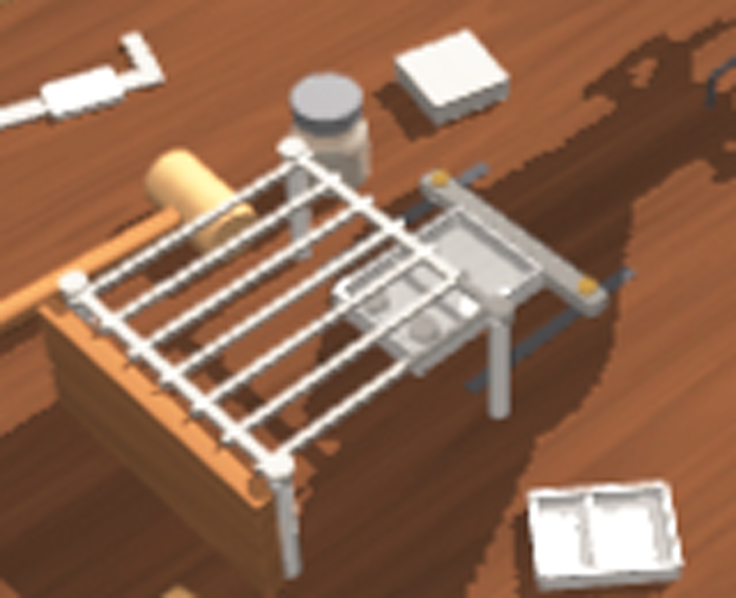

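View pics/sc12.png

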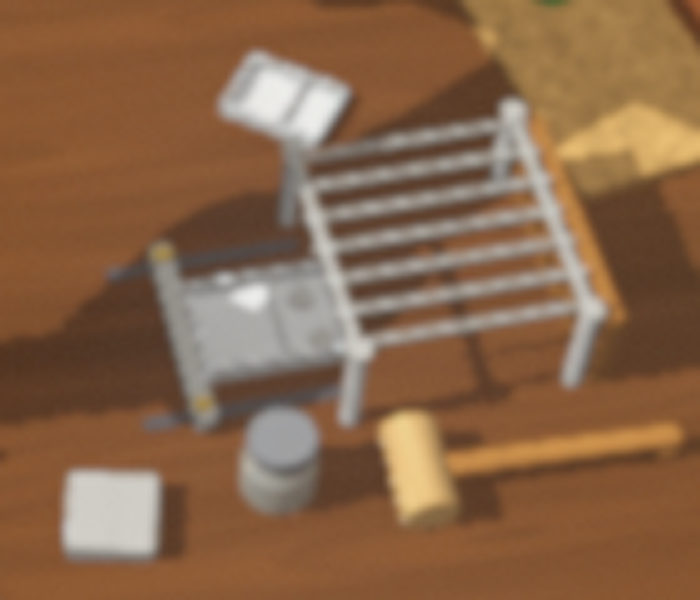

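View pics/fi12.png

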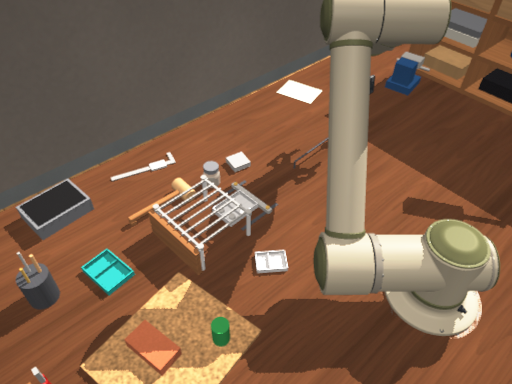

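```bash
python3 - <<'E'
from h import *
np.set_printoptions(precision=4,suppress=True)
f=[pl('c3',*p,.018) for p in((460,207),(547,268),(334,294),(419,370))]; print(f)
a=lambda d:np.degrees(np.arctan2(d[1],d[0]))
print('tray long',a(f[2]-f[0]),a(f[3]-f[1]),'front-edge normal',a(f[0]-f[1])+90)
b=[pl('c3',*p,.015) for p in((440,178),(588,285))]; print('bolts normal',a(b[0]-b[1])+90)
c=[pl('c1',*p,.018) for p in((185,285),(205,380))]; b=[pl('c1',*p,.015) for p in((162,252),(204,404))]; print('scene front',a(c[1]-c[0])+90,'bolts',a(b[1]-b[0])+90)
print('jar,block then/now same px'); 
E
python3 - <<'E'
import cv2
a=cv2.imread('pics/scene0.png');b=cv2.imread('pics/fs12.png')
import numpy as np
for n,(x0,y0,x1,y1) in dict(jar=(276,210,296,236),block=(240,226,266,250),mallet=(304,212,370,242)).items():
    p=b[y0:y1,x0:x1]; r=cv2.matchTemplate(a[y0-8:y1+8,x0-8:x1+8],p,cv2.TM_CCOEFF_NORMED); print(n,cv2.minMaxLoc(r)[1],np.array(cv2.minMaxLoc(r)[3])-8)
E
```

```text
[array([0.5747, 0.1352]), array([0.4967, 0.1288]), array([0.5675, 0.2446]), array([0.4846, 0.2441])]
tray long 93.77555893167825 96.00583527183183 front-edge normal 94.63013062149514
bolts normal 93.55856429075259
scene front 90.0766587147927 bolts 93.15858772537773
jar,block then/now same px
jar 0.953460693359375 [0 0]
block 0.9998555779457092 [0 0]
mallet 0.9994118213653564 [0 0]
```

Coarse edge fits put the tray about 1° off the fence in one view and about 3° the other way in the blurrier one, so I'll check squareness from above with the wrist camera.

jog_arm(rows=[{"hand":1,"dx":-1,"dy":-3,"dz":0,"ax":0,"ay":0,"az":0},{"hand":1,"dx":-2.5,"dy":-3,"dz":0,"ax":0,"ay":0,"az":0},{"hand":1,"dx":-3.5,"dy":-3,"dz":0,"ax":0,"ay":0,"az":0},{"hand":1,"dx":-3.5,"dy":-2,"dz":0,"ax":0,"ay":0,"az":0},{"hand":1,"dx":-3.5,"dy":0,"dz":0,"ax":0,"ay":0,"az":0}])

```text
time_s: 20.57
position: [0.5586, -0.1978, 0.2523]
tool_rot: [[0.061, 0.006, 0.998], [-0.998, -0.003, 0.061], [0.004, -1.0, 0.005]]
ft_force: [1.7, 0.6, 0.9]
grip_width: 0.0853
```

jog_arm(rows=[{"hand":1,"dx":-3.5,"dy":0,"dz":0,"ax":0,"ay":0,"az":0},{"hand":1,"dx":-3.5,"dy":0,"dz":0,"ax":0,"ay":0,"az":0},{"hand":1,"dx":-3.5,"dy":0,"dz":0,"ax":0,"ay":0,"az":0},{"hand":1,"dx":-3.5,"dy":0,"dz":0,"ax":0,"ay":0,"az":0},{"hand":1,"dx":-3,"dy":0,"dz":0,"ax":0,"ay":0,"az":0}])

```text
time_s: 20.98
position: [0.5468, -0.0266, 0.248]
tool_rot: [[0.062, -0.001, 0.998], [-0.998, 0.001, 0.062], [-0.001, -1.0, -0.001]]
ft_force: [0.7, 0.6, 0.2]
grip_width: 0.0855
```

jog_arm(rows=[{"hand":1,"dx":-2.5,"dy":0,"dz":0,"ax":0,"ay":0,"az":0},{"hand":1,"dx":-1,"dy":0,"dz":0,"ax":0,"ay":0,"az":0},{"hand":1,"dx":0,"dy":0,"dz":0,"ax":0,"ay":0,"az":0},{"hand":1,"dx":0,"dy":0,"dz":0,"ax":0,"ay":0,"az":0},{"hand":1,"dx":0,"dy":0,"dz":0,"ax":0,"ay":0,"az":0}])

```text
time_s: 21.4
position: [0.5454, 0.005, 0.2482]
tool_rot: [[0.06, -0.001, 0.998], [-0.998, -0.0, 0.06], [0.0, -1.0, -0.001]]
ft_force: [-0.5, -0.7, 0.9]
grip_width: 0.0858
```

```bash
python3 - <<'E'
from rig import imaging,status
import cv2
s=status.observe(); print(repr(s['position']),repr(s['tool_rot']))
a=cv2.cvtColor(imaging.get_image('wrist'),cv2.COLOR_RGB2BGR);cv2.imwrite('pics/w13.png',a)
E
```

```text
array([0.54541586, 0.00499131, 0.24819293]) array([[ 6.03856851e-02, -5.48249056e-04,  9.98174969e-01],
       [-9.98175098e-01, -2.41771518e-04,  6.03855601e-02],
       [ 2.08223951e-04, -9.99999820e-01, -5.61848094e-04]])
```

View pics/w13.png

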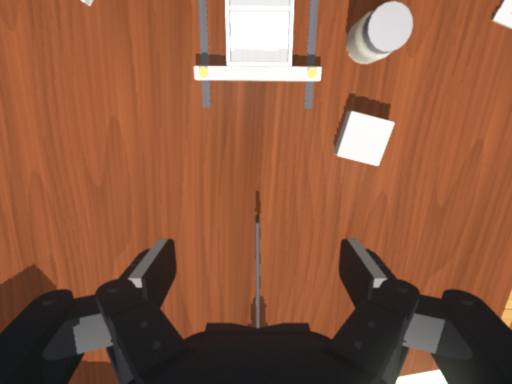

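The wrist view shows the tray front flush along the fence, with both front corners at row 65 and the bolts at rows 71 and 72. It is square and centred, and the hook rod lies well clear at (258,200–325).

```bash
python3 -c "
from rig import job
print(job.close_job())"
```

```text
the job is handed in; nothing more can be done
None
```

I drew the tray out with the hook, leaned it flush on the fence, lifted the hook out and laid it on the bench. I handed the job in at about 21.5 s; no verdict is reported.

- **Pull:** I felt the fence at about the distance the pictures gave. The measured wrist pull was at least 8.3 N for over 2 s. The drag alone had been about 2.5 N, so the fence itself took less than the wrist reading. The reading climbed to 13.0 N once, so I backed off and held at 8 to 10 N. I have no direct reading of the force on the fence.
- **Tray:** The wrist view from above shows its front flush along the fence, square and centred. The rougher side and scene edge fits disagreed, at about 1° one way and about 3° the other. I trusted the closer wrist view. Both blanks were in the tray in the side and scene views after the hook was out; they were outside the final wrist view.
- **Hook:** It lies released on the bench, its tip about 0.26 m from the tray's middle and its handle farther off.
- **Bystanders:** Jar, block and mallet sit at the same pixels as at the start. In the pictures the rack and fence look unmoved.

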